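# Make up two soldering kits on the slanted racks

## Robot

A 6-joint arm with a two-finger parallel gripper is mounted at the origin on the work surface. World frame = base frame: x ahead of the robot, y to its left, z up, the work surface at z = 0. Lengths are in m, angles in rad, forces in N, time in s.
With the tool pointing down it reaches from about 0.25 to 0.725 m from the base axis. Payload 4 kg.
Tool frame: the origin (TCP) lies midway between the tips of the shut fingers; the grasp point (between the pads) lies 19 mm behind it (bot.grasp_offset is the distance from the TCP to the grasp point, in m); z points along the fingers, y is the direction in which the jaws open and shut (so a half turn about z gives the same grasp; the last joint's range is limited). The gripper opens to 85 mm and grips with 20 to 120 N. Pads are 22 mm wide; open, the fingers measure 114 mm over their backs; the gripper's body (76 mm by 85 mm) begins 54 mm behind the grasp point. The pads swing forward as they close: fully open they stand 13 mm farther back than shut.
Start: joints at [-1.223, 0.241, 0.005, 1.335, 0, 1.571], TCP at [0.17, -0.47, 0.231] pointing down, gripper open.
Joint ranges: [-2.72, 2.72], [-1.05, 1.87], [-1.09, 1.28], [-1.99, 2.15], [-1.42, 1.44], [-3.14, 3.14]. Speed limits (rad/s): [2.79, 2.79, 3.14, 3.14, 3.14, 3.14].

## Interface

Orientations are given as a unit quaternion [x, y, z, w].
In Python, from workcell import sensors, optics, bot gives the robot as it stands.
- The arm moves only by the tool apply_moves, never from a script. Its argument "plan" is one flat list of numbers, 6 for each row, row after row: the shift along the tool's x, y, z in m, then the turn, a rotation vector about the tool's x, y, z in rad. In form: [tx, ty, tz, ax, ay, az, tx, ty, tz, ax, ay, az, ...]. A call has 1 to 12 rows; each row is the pose to reach, as a shift and turn from the pose commanded when the call began, along the tool's axes at that moment; what a row does not reach only later rows make up. A row lasts 1/12 s, in which the tool goes at most 41.7 mm and 7.16 degrees, less where a joint would pass 70% of its speed; a pose out of reach is approached as far as the arm can. A call with a gripper value outside its range is refused whole. "grip" is the finger opening in m, from 0 to 0.0854, set as the call begins (left out, the last holds). The fingers move at their own pace and stop on an object; the grip force is fixed at half the most. Time passes only in rows, so rows that repeat a pose let the fingers close. It gives the time, the measured TCP pose, the force and the opening at its end, in the units of the state.
- sensors.get_obs(): the state, without advancing time (a new reading comes with each control period).
- optics.camera(name): name is "scene" or "top"; returns a dict with "pixels" (480x640x3 uint8, red, green, blue), "fx", "fy", "cx", "cy" (pixels), "pose" (4x4, takes a point from camera to world coordinates). Camera axes: x right, y up, looking along -z (the intrinsics and any distortion apply to the point x, -y, -z); pixel columns grow to the right and rows downward; lengths in m; the calibration is good to about 2 mm. A picture is of the moment at which its call begins. There is no depth.
- bot.job_done(): hands the job in, once; it reports no verdict.
The state is a dict: "clock": time; "joint_pos": joint angles; "joint_vel": joint speeds; "tau": joint torques, N m; "eef_pos": TCP position; "tool_rot": TCP orientation; "ft_force": force on the tool from outside, world axes, zero at the start; "ft_torque": the same for the moment, N m; "grip_width": finger opening in m.
Only numpy, scipy, OpenCV 4.12 (cv2) and the standard library are available. Lean on these libraries where they do the work, as an engineer would, in place of code of your own. Each camera call takes 0.05 s, during which the arm holds its last target.

## Task

Make up the two kits for the wiring benches on the slanted racks, first-used thing in front. Blue rack: the black-flanged solder reel down against the lip, with the white-capped flux jar behind it; yellow rack: the amber tape roll down against the lip, with the terminal box behind it. Each must stand right way up on the deck, slid right down against the lip or the thing in front; never tip anything over, and leave the green reel, the red-capped jar and the tip cleaner where they stand.

Things in the scene. Friction and masses are not known exactly. Their poses are not given: they have to be found in the camera images.
- reel_black: solder reel with BLACK flanges and bright silvery wire, standing on one flange: 54 diameter, 46 high (mm), about 200 g. Origin: centre of its underside, z up.
- reel_green: solder reel with GREEN flanges, otherwise the same size as the black one: 54 diameter, 46 high (mm). Not wanted now; stays where it is. Origin: centre of its underside, z up.
- jar_white: flux jar: small amber jar with paper band and WHITE ribbed cap, 42 diameter, 46 high (mm), about 80 g. Origin: centre of its underside, z up.
- jar_red: amber jar of the same size with a RED ribbed cap: 42 diameter, 46 high (mm). Not wanted now; stays where it is. Origin: centre of its underside, z up.
- tape_roll: roll of amber (orange-yellow) film tape on a cardboard core, lying flat with its hole upward: 56 outer diameter, 38 high (mm), hole 25, about 90 g. Origin: centre of its underside, z up.
- terminal_box: terminal box: small square pale-blue plastic box with a clear whitish lid over brass terminals, 44 x 44, 38 high (mm), about 60 g. Origin: centre of its underside, z up; x and y square to its sides.
- tip_cleaner: dark round tip-cleaner pot with curled brass shavings in its mouth, 58 diameter, 49 high (mm). A bystander among the stock; stays where it is. Origin: centre of its underside, z up.
- rack_blue: slanted one-lane rack, blue rails and lip, slick white deck, fixed. Origin: centre of its underside on the table. Its +x points up the slope (20 deg), roughly away from the robot; lip at the low -x end. mm in its frame: deck surface runs from the lip's inner face at x -105, z 40 to its top end at x 106, z 117. Lane 72 wide (y +-36); rails 4 thick, 8 above the deck; lip 4 thick, 24 above the deck.
- rack_yellow: the same slanted rack with YELLOW rails and lip; sizes and frame as the blue rack's (origin centre of underside, +x up the 20 deg slope, deck from lip at x -105, z 40 to x 106, z 117; lane 72 wide, rails 8 high, lip 24 high, in mm). Both decks are slippery (friction about 0.12): a thing let go on one slides down until it meets the lip or the thing in front.
There are look-alikes about, which are no part of the job. Of the things that look like the tape_roll, the largest one is meant.

How it is judged:
By the outcome, as a careful person would: the job done as asked, in the order asked, and still so for the second after the job is handed in, with the robot touching nothing.
It also fails if it takes over 125 s, if anything falls off the work surface, if the arm or the gripper's body presses on something with over 40 N, if the wrist force passes 120 N, or if a joint passes its speed limit or range.

## Working session

There is one attempt and no reset: what is moved stays moved. The work goes in short steps, Python scripts to look and compute and a tool call to move; the robot and the scene stay as the last step left them, time stands still between calls to the robot, and variables do not carry over. Pictures are saved under pics/ and viewed, and the job is handed in when it is done.

Besides the shell and the picture viewer there is one more tool, called in YAML: its name, and indented under it one key for each argument. apply_moves: Moves the arm, as the interface text tells. Its arguments: {"type":"object","properties":{"plan":{"type":"array","items":{"type":"number"}},"grip":{"type":"number"}},"required":["plan"]}

```bash
ls; mkdir -p pics; python3 - <<'E'
from workcell import sensors, optics, bot
import cv2
print(sensors.get_obs()); print(bot.grasp_offset)
for n in ("scene","top"):
    c=optics.camera(n); cv2.imwrite(f"pics/{n}0.png",c["pixels"][:,:,::-1]); print({k:v for k,v in c.items() if k!="pixels"})
E
```

```text
pics
{'clock': 0.0, 'joint_pos': array([-1.22298178e+00,  2.41429584e-01,  3.72558371e-03,  1.33517559e+00,
       -1.01858276e-05,  1.57078831e+00]), 'joint_vel': array([ 0.00019914, -0.00089836, -0.001757  ,  0.00171676, -0.00028646,
       -0.00152709]), 'tau': array([ 6.73355225e-04, -3.72319758e+01,  2.52407777e+01,  1.70976191e-02,
        9.64540686e-05, -1.49848876e-05]), 'eef_pos': array([ 0.17020708, -0.46947616,  0.23040516]), 'tool_rot': array([ 9.84914975e-01,  1.73035853e-01, -1.85247917e-04, -1.02504127e-03]), 'ft_force': array([-0.12636413,  0.95301977,  0.54566184]), 'ft_torque': array([-0.0695088 ,  0.02567158,  0.05922222]), 'grip_width': 0.08530629603689781}
0.0187
{'fx': 607.4446755050006, 'fy': 607.4446755050006, 'cx': 318.77180516617125, 'cy': 245.3913712908686, 'pose': array([[-0.75539603, -0.35817419,  0.54871495,  1.08993582],
       [ 0.65512391, -0.39522088,  0.64390459,  0.70652702],
       [-0.01376641,  0.84587925,  0.53319676,  0.62912244],
       [ 0.        ,  0.        ,  0.        ,  1.        ]])}
{'fx': 452.30461133766045, 'fy': 452.30461133766045, 'cx': 316.6107775671891, 'cy': 237.06158163831032, 'pose': array([[-0.01770179,  0.99088018, -0.13357812,  0.37667012],
       [-0.99981788, -0.0184956 , -0.00470402,  0.03664387],
       [-0.00713173,  0.13347052,  0.99102712,  0.83102903],
       [ 0.        ,  0.        ,  0.        ,  1.        ]])}
```

View pics/top0.png

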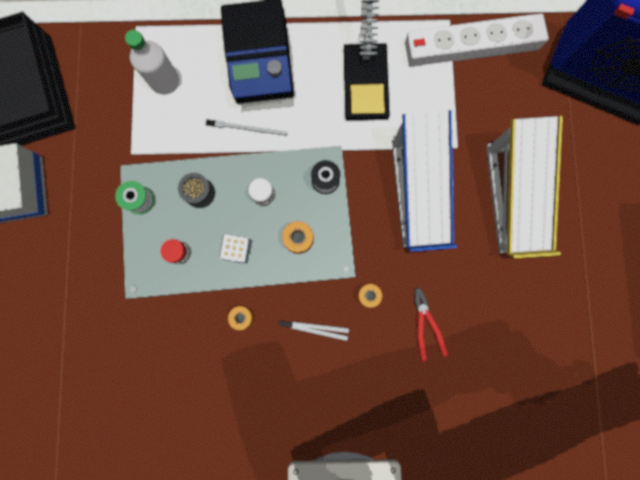

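View pics/scene0.png

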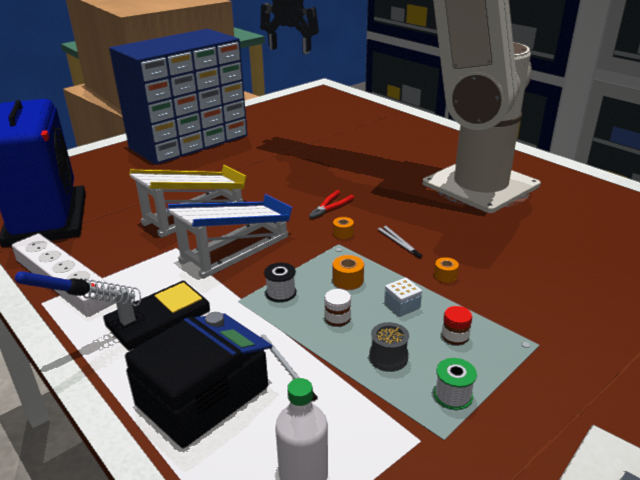

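The top view shows the black reel at about (325,177), the white jar at (260,190), the large tape at (297,237), the terminal box at (235,249), and the racks at about (430,180) for blue and (535,185) for yellow. The two smaller tape rolls at (240,318) and (370,296) are the look-alikes.

```bash
cat > h.py <<'E'
import numpy as np, cv2
from workcell import sensors, optics, bot
from scipy.spatial.transform import Rotation as R
def ray(c,u,v,z):
    P=c["pose"]; d=P[:3,:3]@np.array([(u-c["cx"])/c["fx"],-(v-c["cy"])/c["fy"],-1.0]); o=P[:3,3]
    return o+d*(z-o[2])/d[2]
def proj(c,p):
    P=c["pose"]; q=P[:3,:3].T@(np.array(p)-P[:3,3]); return c["cx"]+c["fx"]*q[0]/-q[2], c["cy"]-c["fy"]*q[1]/-q[2]
def tri(c1,uv1,c2,uv2):
    A=[];b=[]
    for c,(u,v) in((c1,uv1),(c2,uv2)):
        P=c["pose"]; d=P[:3,:3]@np.array([(u-c["cx"])/c["fx"],-(v-c["cy"])/c["fy"],-1.0]); d/=np.linalg.norm(d)
        M=np.eye(3)-np.outer(d,d); A.append(M); b.append(M@P[:3,3])
    return np.linalg.lstsq(np.vstack(A),np.hstack(b),rcond=None)[0]
E
python3 - <<'E'
from h import *
for n,(x,y,w,hh),s,o in (("top",(110,140,260,170),3,"a"),("top",(380,95,200,170),4,"b"),("scene",(230,230,270,190),2.9,"c"),("scene",(120,150,190,140),4,"d")):
    im=cv2.imread(f"pics/{n}0.png")[y:y+hh,x:x+w]; cv2.imwrite(f"pics/z{o}.png",cv2.resize(im,None,fx=s,fy=s,interpolation=cv2.INTER_CUBIC))
E
```

```text
(no output)
```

View pics/za.png

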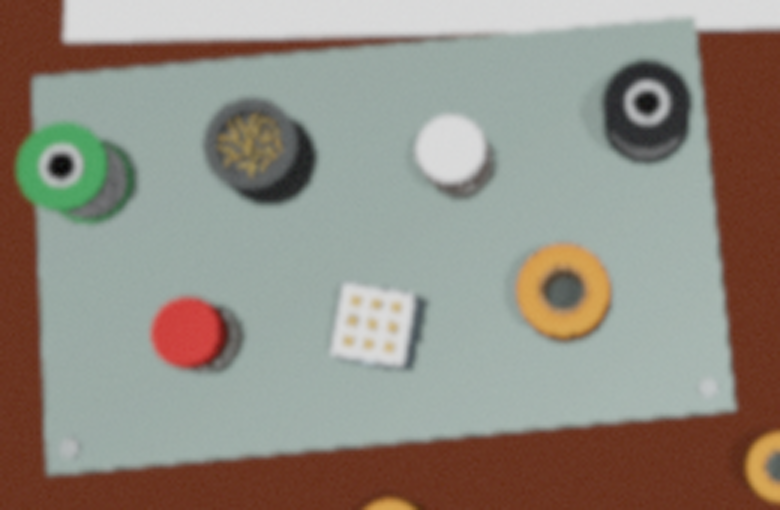

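View pics/zb.png

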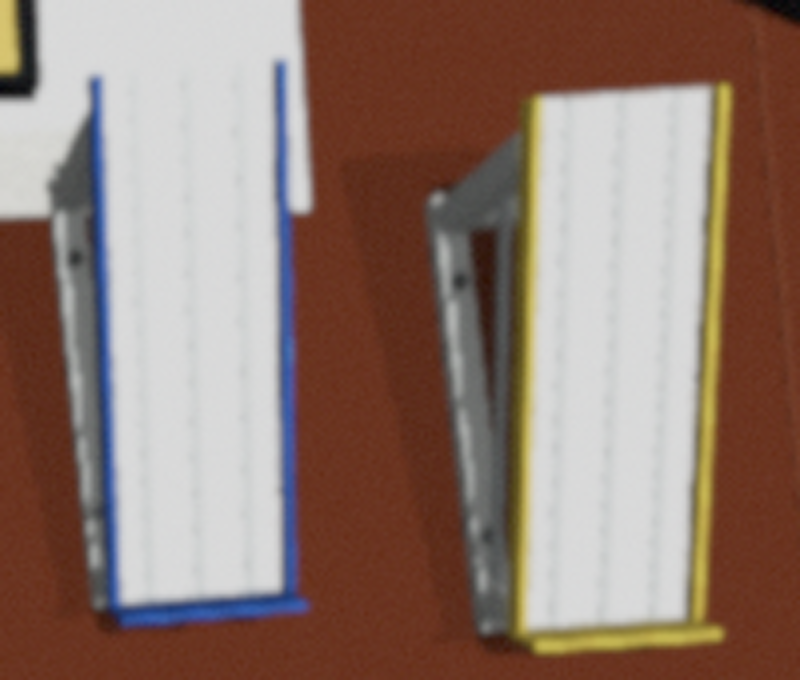

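View pics/zd.png

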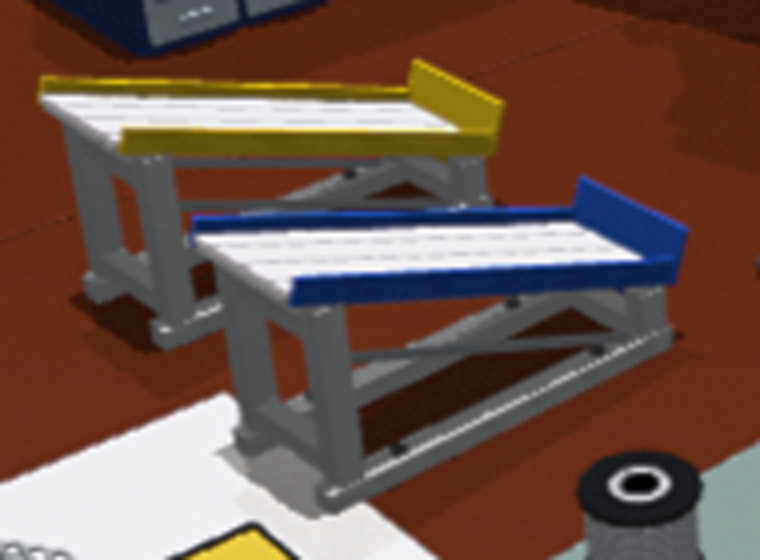

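```bash
python3 - <<'E'
from h import *
T=optics.camera("top"); S=optics.camera("scene")
hs=cv2.cvtColor(cv2.cvtColor(T["pixels"],cv2.COLOR_RGB2BGR),cv2.COLOR_BGR2HSV)
g=T["pixels"].astype(int)
# top discs
def blob(mask,near,name,z):
    n,l,st,ce=cv2.connectedComponentsWithStats(mask.astype(np.uint8))
    i=min(range(1,n),key=lambda i:np.hypot(*(ce[i]-near)) if st[i,4]>20 else 1e9)
    cs,_=cv2.findContours((l==i).astype(np.uint8),cv2.RETR_EXTERNAL,cv2.CHAIN_APPROX_NONE)
    (cx,cy),r=cv2.minEnclosingCircle(cs[0]); rr=cv2.minAreaRect(cs[0]); p=ray(T,*ce[i],z)
    sc=(T["pose"][2,3]-z)/T["fx"]
    print(name,ce[i].round(1),"area",st[i,4],"bbox",st[i,:4],"p",p.round(4),"diam",(2*r+1)*sc,"rect",rr,"centre-circ",ray(T,cx,cy,z).round(4))
    return cs[0]
H,Sa,V=hs[...,0],hs[...,1].astype(int),hs[...,2].astype(int)
blob((V>190)&(Sa<40),(260,190),"jarW",.046)
c=blob((V>180)&(Sa<60),(235,249),"box",.038)
blob((V>130)&(Sa>110)&(H>10)&(H<30),(297,237),"tape",.038)
blob((V<75),(325,175),"reelB(dark)",.046)
blob((H>55)&(H<85)&(Sa>120),(130,195),"green",.046)
blob(((H<4)|(H>174))&(Sa>170)&(V>150),(173,251),"red",.046)
for n,u,v in(("reel hole",325.5,174.2),):print(n,ray(T,u,v,.046))
pts={"b":[(404.25,114.5),(450.25,110.5),(408.3,246.8),(453,245)],"y":[(513.5,119.3),(561,116.3),(510,253.8),(554.8,251.3)]}
for k,q in pts.items():
    W=[ray(T,*q[i],.1245 if i<2 else .0475) for i in range(4)]
    print(k,np.round(W,4),"widths",np.linalg.norm(W[0]-W[1]),np.linalg.norm(W[2]-W[3]))
    hi=(W[0]+W[1])/2; lo=(W[2]+W[3])/2; d=(hi-lo)[:2]; L=np.linalg.norm(d); yaw=np.arctan2(d[1],d[0])
    u=d/L; org=(hi[:2]-.1033*u+lo[:2]+.1077*u)/2
    print("  len",L,"(exp .211) yaw",yaw,"origin",org, "lowmid->",lo[:2]+.1077*u,"himid",hi[:2]-.1033*u)
E
```

```text
jarW [259.6 188.6] area 391 bbox [249 178  22  22] p [0.5713 0.1403 0.046 ] diam 0.04109718639570617 rect ((259.5, 188.5), (21.0, 21.0), 90.0) centre-circ [0.5711 0.1401 0.046 ]
box [233.6 247.6] area 589 bbox [220 234  28  28] p [0.4676 0.1873 0.038 ] diam 0.06066726277928152 rect ((233.64865112304688, 247.60812377929688), (24.49544906616211, 25.31744384765625), 9.462322235107422) centre-circ [0.467  0.1876 0.038 ]
tape [297.6 236.9] area 589 bbox [283 222  30  31] p [0.4844 0.0741 0.038 ] diam 0.0563653110622616 rect ((297.5, 237.0), (30.0, 29.0), 90.0) centre-circ [0.4842 0.0745 0.038 ]
reelB(dark) [325.1 175.5] area 409 bbox [312 161  28  28] p [0.593  0.0233 0.046 ] diam 0.05397863672175838 rect ((325.5, 174.5), (27.0, 27.0), 90.0) centre-circ [0.5922 0.0235 0.046 ]
green [130.9 195.6] area 369 bbox [117 182  28  28] p [0.5631 0.3693 0.046 ] diam 0.05152000473630919 rect ((130.5, 195.5), (27.0, 27.0), 90.0) centre-circ [0.5646 0.3703 0.046 ]
red [172.4 250.6] area 345 bbox [162 241  21  21] p [0.4633 0.2929 0.046 ] diam 0.0389479276007157 rect ((172.0, 251.0), (20.0, 20.0), 90.0) centre-circ [0.4637 0.2929 0.046 ]
reel hole [0.59535673 0.02250609 0.046     ]
b [[ 0.6712 -0.1067  0.1245]
 [ 0.6765 -0.1821  0.1245]
 [ 0.4622 -0.1189  0.0475]
 [ 0.4639 -0.1967  0.0475]] widths 0.07553956345962767 0.07781789952950957
  len 0.2112249922548723 (exp .211) yaw 0.06343055204121037 origin [ 0.57065437 -0.15095231] lowmid-> [ 0.5705421  -0.15095944] himid [ 0.57076664 -0.15094518]
y [[ 0.6594 -0.284   0.1245]
 [ 0.6629 -0.3614  0.1245]
 [ 0.4467 -0.2944  0.0475]
 [ 0.4497 -0.3722  0.0475]] widths 0.07755186146430808 0.07781743293612511
  len 0.21317726277768434 (exp .211) yaw 0.04973533102978378 origin [ 0.55685501 -0.32788068] lowmid-> [ 0.55576772 -0.3279348 ] himid [ 0.55794229 -0.32782656]
```

```bash
cat >> h.py <<'E'
OBJ=dict(reel=(.5945,.023),jar=(.571,.140),tape=(.4843,.0743),box=(.4674,.1874))
RACK=dict(b=((.5707,-.151),.0634),y=((.5568,-.3279),.050))
def Rt(yaw,tilt=0):
    y=np.array([-np.sin(yaw),np.cos(yaw),0]); z=np.array([np.sin(tilt)*np.cos(yaw),np.sin(tilt)*np.sin(yaw),-np.cos(tilt)])
    return np.column_stack([np.cross(y,z),y,z])
T20=np.deg2rad(20)
def deck(r,s,n,lat=0):
    (ox,oy),yaw=RACK[r]; x=-.105+s*np.cos(T20)-n*np.sin(T20); z=.040+s*np.sin(T20)+n*np.cos(T20)
    return np.array([ox+x*np.cos(yaw)-lat*np.sin(yaw),oy+x*np.sin(yaw)+lat*np.cos(yaw),z])
def go(pos,Rm):
    o=sensors.get_obs(); Rc=R.from_quat(o["tool_rot"]).as_matrix()
    d=Rc.T@(np.array(pos)-o["eef_pos"]); a=R.from_matrix(Rc.T@Rm).as_rotvec()
    print("t",round(o["clock"],2),"at",o["eef_pos"].round(4),"j",o["joint_pos"].round(2),"F",o["ft_force"].round(1),"w",round(o["grip_width"],4))
    print("  row:",d.round(4).tolist(),a.round(3).tolist(),"| rows>=",round(max(np.linalg.norm(d)/.0417,np.linalg.norm(a)/.125),1))
E
python3 - <<'E'
from h import *
T=optics.camera("top")
# box yaw from its top edges
q=cv2.boxPoints(((233.65,247.61),(24.5,25.3),9.46)); W=[ray(T,*p,.038) for p in q]
e=W[1]-W[0]; e2=W[2]-W[1]; print(np.round([e,e2],4), np.arctan2(e[1],e[0]),np.arctan2(e2[1],e2[0]))
print(ray(T,325.5,174.5,.046), [deck(r,s,0).round(4) for r in"by" for s in(31,80) for s in (s/1000,)])
go((.5945,.023,.20),Rt(.06))
E
```

```text
[[ 0.0443 -0.0069  0.    ]
 [-0.008  -0.0429  0.    ]] -0.1545756732434419 -1.7552603969088645
[0.59480641 0.02251728 0.046     ] [array([ 0.495 , -0.1558,  0.0506]), array([ 0.5409, -0.1529,  0.0674]), array([ 0.481 , -0.3317,  0.0506]), array([ 0.527 , -0.3294,  0.0674])]
t 0.25 at [ 0.1703 -0.4698  0.2309] j [-1.22  0.24  0.    1.34 -0.    1.57] F [0.8 0.2 0.2] w 0.0855
  row: [0.5668, -0.3187, 0.0312] [-0.0, -0.001, -2.854] | rows>= 22.8
```

apply_moves:
  plan: [0.567,-0.319,0.031,0,0,-2.854,0.567,-0.319,0.031,0,0,-2.854,0.567,-0.319,0.031,0,0,-2.854,0.567,-0.319,0.031,0,0,-2.854,0.567,-0.319,0.031,0,0,-2.854,0.567,-0.319,0.031,0,0,-2.854,0.567,-0.319,0.031,0,0,-2.854,0.567,-0.319,0.031,0,0,-2.854,0.567,-0.319,0.031,0,0,-2.854,0.567,-0.319,0.031,0,0,-2.854,0.567,-0.319,0.031,0,0,-2.854,0.567,-0.319,0.031,0,0,-2.854]
  grip: 0.085

```text
clock: 1.25
eef_pos: [0.4971, -0.0895, 0.2075]
tool_rot: [0.6, 0.8, -0.0, 0.0]
ft_force: [0.4, -0.9, 0.2]
grip_width: 0.0852
```

```bash
python3 -c "
from h import *
go((.5946,.0228,.20),Rt(.06))"
```

```text
t 1.25 at [ 0.4971 -0.0895  0.2075] j [-0.18  0.26 -0.03  1.28 -0.    1.11] F [ 0.4 -0.9  0.2] w 0.0852
  row: [0.0806, 0.125, 0.0075] [-0.0, 0.0, -1.347] | rows>= 10.8
```

apply_moves:
  plan: [0.081,0.125,0.008,0,0,-1.347,0.081,0.125,0.008,0,0,-1.347,0.081,0.125,0.008,0,0,-1.347,0.081,0.125,0.008,0,0,-1.347,0.081,0.125,0.008,0,0,-1.347,0.081,0.125,0.008,0,0,-1.347,0.081,0.125,0.008,0,0,-1.347,0.081,0.125,0.008,0,0,-1.347,0.081,0.125,0.008,0,0,-1.347,0.081,0.125,0.008,0,0,-1.347,0.081,0.125,0.008,0,0,-1.347,0.081,0.125,0.008,0,0,-1.347]

```text
clock: 2.25
eef_pos: [0.5941, 0.0206, 0.1992]
tool_rot: [-0.027, 1.0, -0.0, -0.0]
ft_force: [0.2, -0.1, 0.5]
grip_width: 0.0851
```

```bash
python3 -c "
from h import *
go((.5946,.0228,.014),Rt(.0634))"
```

```text
t 2.25 at [0.5941 0.0206 0.1992] j [ 0.03  0.44  0.21  1.34 -0.   -0.02] F [ 0.2 -0.1  0.5] w 0.0851
  row: [-0.0007, 0.0021, 0.1852] [0.0, -0.001, -0.009] | rows>= 4.4
```

apply_moves:
  plan: [-0.001,0.002,0.03,0,0,-0.009,-0.001,0.002,0.07,0,0,-0.009,-0.001,0.002,0.11,0,0,-0.009,-0.001,0.002,0.145,0,0,-0.009,-0.001,0.002,0.17,0,0,-0.009,-0.001,0.002,0.185,0,0,-0.009,-0.001,0.002,0.185,0,0,-0.009,-0.001,0.002,0.185,0,0,-0.009]

```text
clock: 2.92
eef_pos: [0.5943, 0.0226, 0.0136]
tool_rot: [-0.03, 1.0, 0.0, -0.001]
ft_force: [0.0, 0.4, 0.5]
grip_width: 0.0849
```

```bash
python3 -c "
from h import *
go((.5946,.0228,.014),Rt(.0634))
cv2.imwrite('pics/s1.png',cv2.resize(optics.camera('scene')['pixels'][180:400,200:500,::-1],None,fx=2.5,fy=2.5))"
```

```text
t 2.92 at [0.5943 0.0226 0.0136] j [ 0.04  0.6  -0.05  0.93  0.   -0.02] F [0.  0.4 0.5] w 0.0849
  row: [-0.0003, 0.0001, -0.0004] [0.0, -0.003, -0.003] | rows>= 0.0
```

View pics/s1.png

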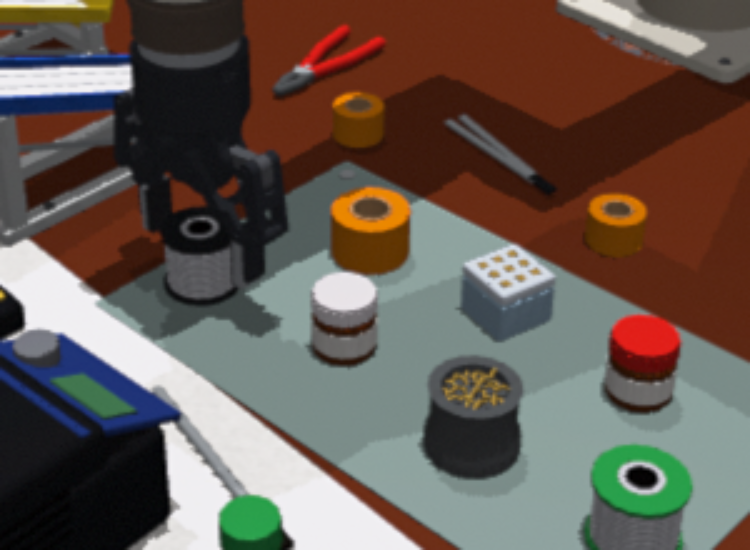

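The fingers stand on either side of the black reel (about (200,255) in the crop), clear of it on both sides.

apply_moves:
  plan: [0,0,0,0,0,0,0,0,0,0,0,0,0,0,0,0,0,0,0,0,0,0,0,0,0,0,0,0,0,0,0,0,0,0,0,0,0,0,0,0,0,0,0,0,0,0,0,0]
  grip: 0.03

```text
clock: 3.63
eef_pos: [0.5968, 0.0226, 0.0167]
tool_rot: [-0.031, 1.0, 0.0, 0.002]
ft_force: [0.2, -0.1, 6.2]
grip_width: 0.0529
```

apply_moves:
  plan: [0,0,-0.01,0,0,0,0,0,-0.03,0,0,0,0,0,-0.06,0,0,0,0,0,-0.1,0,0,0,0,0,-0.14,0,0,0,0,0,-0.17,0,0,0,0,0,-0.19,0,0,0,0,0,-0.19,0,0,0]

```text
clock: 4.3
eef_pos: [0.5978, 0.0228, 0.211]
tool_rot: [-0.031, 1.0, 0.0, 0.005]
ft_force: [0.4, -0.0, -1.4]
grip_width: 0.0528
```

```bash
python3 -c "
from h import *
go(deck('b',.032,.11),Rt(.0634,T20))
cv2.imwrite('pics/s2.png',cv2.resize(optics.camera('scene')['pixels'][100:320,150:450,::-1],None,fx=2.5,fy=2.5))"
```

```text
t 4.3 at [0.5978 0.0228 0.211 ] j [ 0.04  0.44  0.23  1.36  0.   -0.02] F [ 0.4 -0.  -1.4] w 0.0528
  row: [0.1509, -0.1719, 0.0551] [-0.0, -0.339, -0.001] | rows>= 5.6
```

View pics/s2.png

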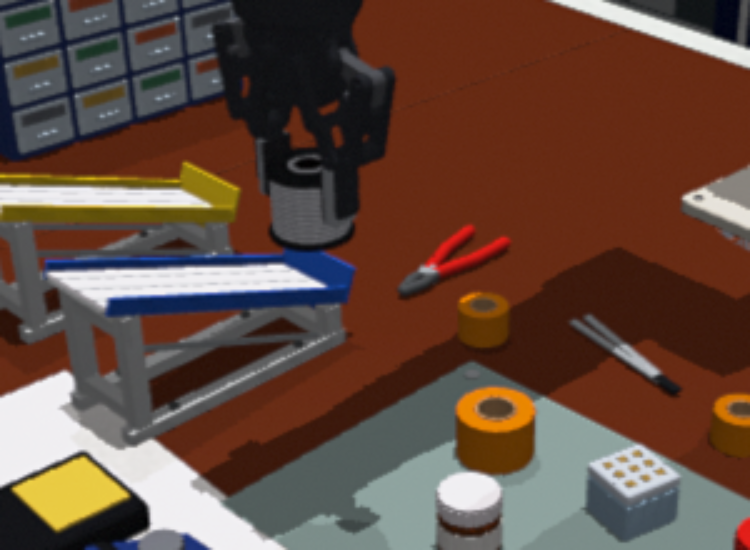

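The reel is held (opening 52.8 mm) and lifted. Its base is about 17 mm below the TCP. Next I carry it over the blue rack's low end, tilted to match the deck.

apply_moves:
  plan: [0.02,-0.02,0.006,0,-0.04,0,0.05,-0.055,0.018,0,-0.11,0,0.08,-0.09,0.03,0,-0.18,0,0.11,-0.125,0.04,0,-0.25,0,0.135,-0.155,0.05,0,-0.3,0,0.151,-0.172,0.055,0,-0.339,0,0.151,-0.172,0.055,0,-0.339,0,0.151,-0.172,0.055,0,-0.339,0,0.151,-0.172,0.055,0,-0.339,0]

```text
clock: 5.1
eef_pos: [0.454, -0.1584, 0.1483]
tool_rot: [-0.03, 0.985, 0.006, 0.168]
ft_force: [0.8, -0.1, -2.9]
grip_width: 0.0527
```

```bash
python3 -c "
from h import *
go(deck('b',.032,.04),Rt(.0634,T20))"
```

```text
t 5.1 at [ 0.454  -0.1584  0.1483] j [-0.44  0.05 -0.51  0.71  0.16 -0.47] F [ 0.8 -0.1 -2.9] w 0.0527
  row: [-0.007, 0.0, 0.0658] [0.0, -0.012, -0.003] | rows>= 1.6
```

apply_moves:
  plan: [-0.002,0,0.01,0,-0.004,0,-0.005,0,0.03,0,-0.008,0,-0.007,0,0.05,0,-0.012,0,-0.007,0,0.06,0,-0.012,0,-0.007,0,0.066,0,-0.012,0,-0.007,0,0.066,0,-0.012,0,-0.007,0,0.066,0,-0.012,0]

```text
clock: 5.68
eef_pos: [0.4843, -0.1556, 0.0894]
tool_rot: [-0.032, 0.984, 0.006, 0.174]
ft_force: [0.5, -0.6, -2.0]
grip_width: 0.0526
```

```bash
python3 -c "
from h import *
go(deck('b',.032,.0185),Rt(.0634,T20))
cv2.imwrite('pics/s3.png',cv2.resize(optics.camera('scene')['pixels'][130:290,120:320,::-1],None,fx=3.75,fy=3.75))
cv2.imwrite('pics/t3.png',cv2.resize(optics.camera('top')['pixels'][95:275,370:580,::-1],None,fx=3.3,fy=3.3))"
```

```text
t 5.68 at [ 0.4843 -0.1556  0.0894] j [-0.4   0.17 -0.56  0.52  0.16 -0.44] F [ 0.5 -0.6 -2. ] w 0.0526
  row: [0.0023, -0.0009, 0.0216] [0.001, 0.001, 0.001] | rows>= 0.5
```

View pics/s3.png

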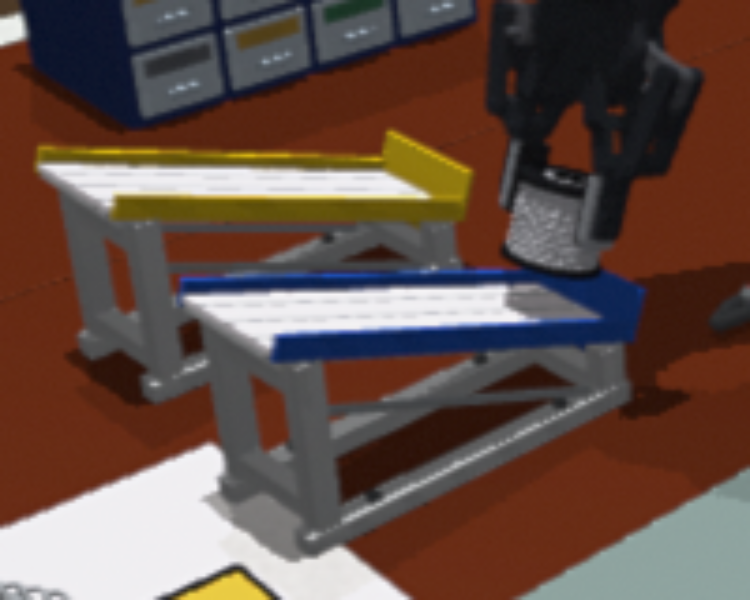

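View pics/t3.png

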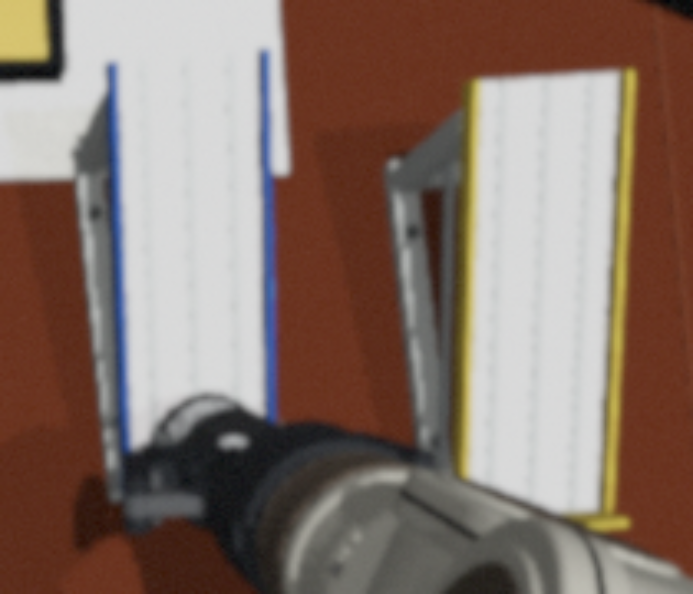

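The reel hangs parallel to the blue deck, just above it behind the lip (crop ~(550,265)). I lower it slowly.

apply_moves:
  plan: [0,-0.001,0.005,0,0,0,0,-0.001,0.01,0,0,0,0,-0.001,0.014,0,0,0,0,-0.001,0.017,0,0,0,0,-0.001,0.019,0,0,0,0,-0.001,0.02,0,0,0,0,-0.001,0.02,0,0,0]

```text
clock: 6.37
eef_pos: [0.4904, -0.1572, 0.0705]
tool_rot: [-0.031, 0.984, 0.006, 0.174]
ft_force: [-0.2, 0.7, -1.9]
grip_width: 0.0526
```

```bash
python3 -c "
from h import *
go(deck('b',.034,.0185),Rt(.0634,T20))
cv2.imwrite('pics/s4.png',cv2.resize(optics.camera('scene')['pixels'][150:270,170:320,::-1],None,fx=5,fy=5,interpolation=cv2.INTER_CUBIC))"
```

```text
t 6.37 at [ 0.4904 -0.1572  0.0705] j [-0.4   0.22 -0.57  0.47  0.15 -0.44] F [-0.2  0.7 -1.9] w 0.0526
  row: [-0.0006, 0.0011, 0.0018] [-0.0, 0.001, -0.001] | rows>= 0.1
```

View pics/s4.png

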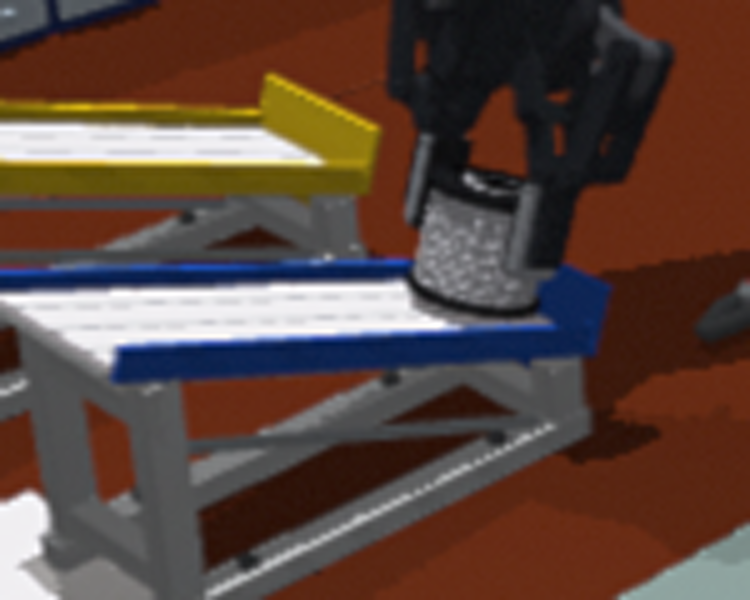

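apply_moves:
  plan: [0,0.001,0.001,0,0,0,0,0.001,0.002,0,0,0,0,0.001,0.003,0,0,0,0,0.001,0.003,0,0,0,0,0.001,0.003,0,0,0]

```text
clock: 6.83
eef_pos: [0.4915, -0.1561, 0.068]
tool_rot: [-0.031, 0.984, 0.005, 0.174]
ft_force: [0.8, 0.5, -1.1]
grip_width: 0.0526
```

```bash
python3 -c "
from h import *
go(deck('b',.034,.0167),Rt(.0634,T20))"
```

```text
t 6.83 at [ 0.4915 -0.1561  0.068 ] j [-0.4   0.22 -0.57  0.46  0.15 -0.44] F [ 0.8  0.5 -1.1] w 0.0526
  row: [-0.0004, 0.0001, 0.0008] [-0.0, 0.002, -0.001] | rows>= 0.0
```

apply_moves:
  plan: [0,0,0.001,0,0,0,0,0,0.001,0,0,0,0,0,0.001,0,0,0,0,0,0.001,0,0,0,0,0,0.001,0,0,0,0,0,0.001,0,0,0]
  grip: 0.072

```text
clock: 7.33
eef_pos: [0.492, -0.1561, 0.0672]
tool_rot: [-0.031, 0.984, 0.005, 0.175]
ft_force: [-0.3, -0.8, 0.1]
grip_width: 0.0719
```

```bash
python3 -c "
from h import *
go(deck('b',.034,.11),Rt(.0634,T20))
cv2.imwrite('pics/s5.png',cv2.resize(optics.camera('scene')['pixels'][150:270,170:320,::-1],None,fx=5,fy=5,interpolation=cv2.INTER_CUBIC))"
```

```text
t 7.33 at [ 0.492  -0.1561  0.0672] j [-0.4   0.22 -0.57  0.46  0.15 -0.43] F [-0.3 -0.8  0.1] w 0.0719
  row: [-0.0003, 0.0001, -0.0934] [-0.001, 0.002, -0.001] | rows>= 2.2
```

View pics/s5.png

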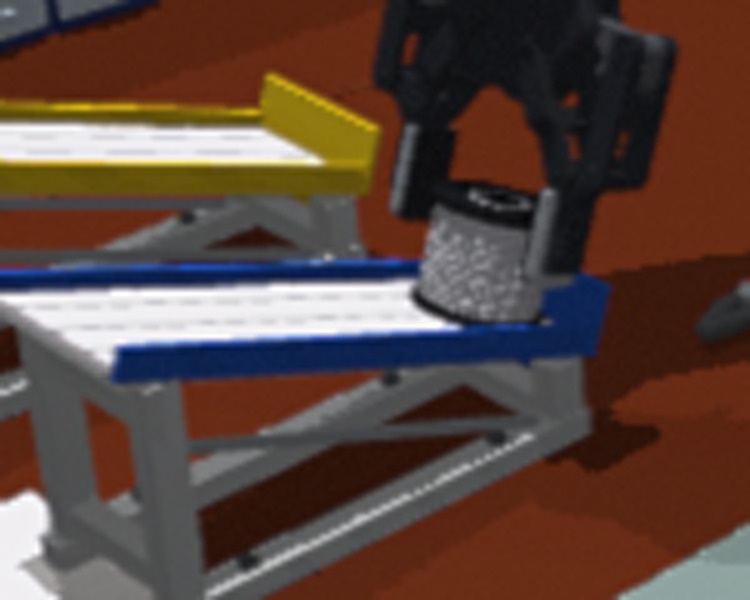

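The reel stands on the deck at the lip and the fingers are free of it. I withdraw along the tool axis.

apply_moves:
  plan: [0,0,-0.01,0,0,0,0,0,-0.03,0,0,0,0,0,-0.06,0,0,0,0,0,-0.09,0,0,0,0,0,-0.11,0,0,0,0,0,-0.12,0,0,0,0,0,-0.12,0,0,0]

```text
clock: 7.97
eef_pos: [0.4519, -0.1596, 0.1829]
tool_rot: [-0.031, 0.984, 0.004, 0.177]
ft_force: [0.4, -0.3, 0.0]
grip_width: 0.0722
```

```bash
python3 -c "
from h import *
go((.571,.140,.16),Rt(.0634))
cv2.imwrite('pics/s6.png',cv2.resize(optics.camera('scene')['pixels'][150:270,170:320,::-1],None,fx=5,fy=5,interpolation=cv2.INTER_CUBIC))"
```

```text
t 7.97 at [ 0.4519 -0.1596  0.1829] j [-0.45 -0.   -0.47  0.78  0.17 -0.48] F [ 0.4 -0.3  0. ] w 0.0722
  row: [-0.121, 0.2917, 0.0686] [-0.003, 0.356, -0.001] | rows>= 7.8
```

View pics/s6.png

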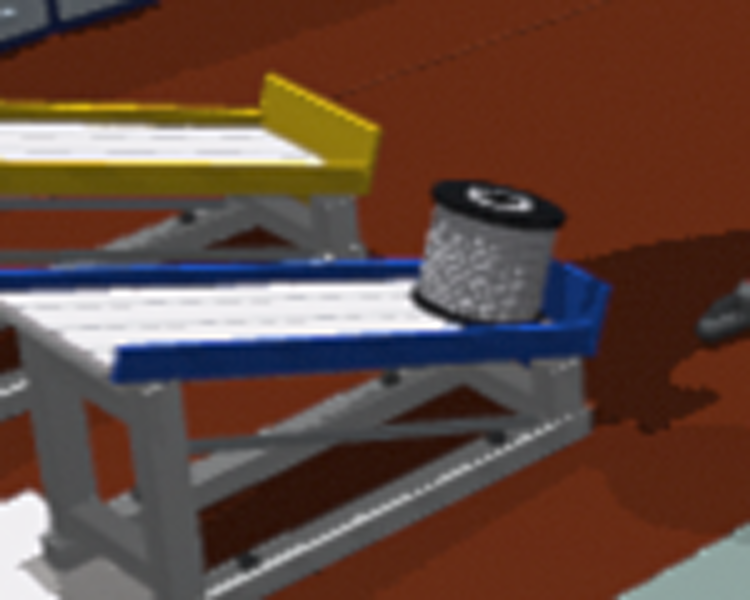

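The black reel stands upright at the low end of the blue rack (crop ~(490,250)). Next is the white-capped jar.

apply_moves:
  plan: [-0.012,0.029,0.007,0,0.036,0,-0.024,0.058,0.014,0,0.071,0,-0.036,0.087,0.021,0,0.107,0,-0.048,0.117,0.027,0,0.142,0,-0.06,0.146,0.034,0,0.178,0,-0.073,0.175,0.041,-0.001,0.214,0,-0.085,0.204,0.048,-0.001,0.249,0,-0.097,0.233,0.055,-0.002,0.285,0,-0.109,0.263,0.062,-0.002,0.32,0,-0.121,0.292,0.069,-0.003,0.356,-0.001,-0.121,0.292,0.069,-0.003,0.356,-0.001,-0.121,0.292,0.069,-0.003,0.356,-0.001]
  grip: 0.08

```text
clock: 9.02
eef_pos: [0.5693, 0.143, 0.153]
tool_rot: [-0.033, 0.999, 0.001, -0.005]
ft_force: [-0.9, -1.0, 0.0]
grip_width: 0.0799
```

```bash
python3 -c "
from h import *
go((.571,.140,.014),Rt(.0634))"
```

```text
t 9.02 at [0.5693 0.143  0.153 ] j [0.24 0.46 0.12 1.24 0.   0.18] F [-0.9 -1.   0. ] w 0.0799
  row: [-0.0028, -0.0034, 0.1389] [0.002, -0.01, 0.004] | rows>= 3.3
```

apply_moves:
  plan: [-0.003,-0.003,0.03,0.002,-0.01,0.004,-0.003,-0.003,0.06,0.002,-0.01,0.004,-0.003,-0.003,0.09,0.002,-0.01,0.004,-0.003,-0.003,0.115,0.002,-0.01,0.004,-0.003,-0.003,0.13,0.002,-0.01,0.004,-0.003,-0.003,0.139,0.002,-0.01,0.004,-0.003,-0.003,0.139,0.002,-0.01,0.004,-0.003,-0.003,0.139,0.002,-0.01,0.004]

```text
clock: 9.68
eef_pos: [0.5718, 0.1381, 0.0176]
tool_rot: [-0.029, 1.0, 0.0, 0.002]
ft_force: [-0.4, -0.6, 0.5]
grip_width: 0.08
```

```bash
python3 -c "
from h import *
go((.571,.140,.014),Rt(.0634))"
```

```text
t 9.68 at [0.5718 0.1381 0.0176] j [ 0.24  0.58 -0.07  0.91 -0.    0.18] F [-0.4 -0.6  0.5] w 0.08
  row: [0.0007, 0.0019, 0.0036] [0.001, 0.005, -0.005] | rows>= 0.1
```

apply_moves:
  plan: [0,0,0,0,0,0,0,0,0,0,0,0,0,0,0,0,0,0,0,0,0,0,0,0,0,0,0,0,0,0,0,0,0,0,0,0,0,0,0,0,0,0,0,0,0,0,0,0,0,0,0,0,0,0]
  grip: 0.03

```text
clock: 10.43
eef_pos: [0.5734, 0.1391, 0.0193]
tool_rot: [-0.03, 1.0, 0.001, 0.004]
ft_force: [-0.1, -0.3, 6.6]
grip_width: 0.0408
```

```bash
python3 -c "
from h import *
go((.571,.140,.014),Rt(.0634))"
```

```text
t 10.43 at [0.5734 0.1391 0.0193] j [ 0.24  0.58 -0.07  0.92 -0.    0.18] F [-0.1 -0.3  6.6] w 0.0408
  row: [0.0024, 0.001, 0.0052] [0.001, 0.008, -0.004] | rows>= 0.1
```

apply_moves:
  plan: [0,0,-0.01,0,0,0,0,0,-0.03,0,0,0,0,0,-0.06,0,0,0,0,0,-0.09,0,0,0,0,0,-0.12,0,0,0,0,0,-0.15,0,0,0,0,0,-0.17,0,0,0,0,0,-0.18,0,0,0,0,0,-0.18,0,0,0]

```text
clock: 11.18
eef_pos: [0.5725, 0.1391, 0.2006]
tool_rot: [-0.03, 1.0, 0.001, 0.005]
ft_force: [0.1, -0.3, -1.0]
grip_width: 0.0405
```

```bash
python3 -c "
from h import *
go(deck('b',.085,.10),Rt(.0634,T20))
cv2.imwrite('pics/s7.png',cv2.resize(optics.camera('scene')['pixels'][130:350,180:480,::-1],None,fx=2.5,fy=2.5))"
```

```text
t 11.18 at [0.5725 0.1391 0.2006] j [ 0.24  0.42  0.18  1.32 -0.    0.18] F [ 0.1 -0.3 -1. ] w 0.0405
  row: [0.0788, -0.2897, 0.0363] [0.001, -0.339, -0.004] | rows>= 7.3
```

View pics/s7.png

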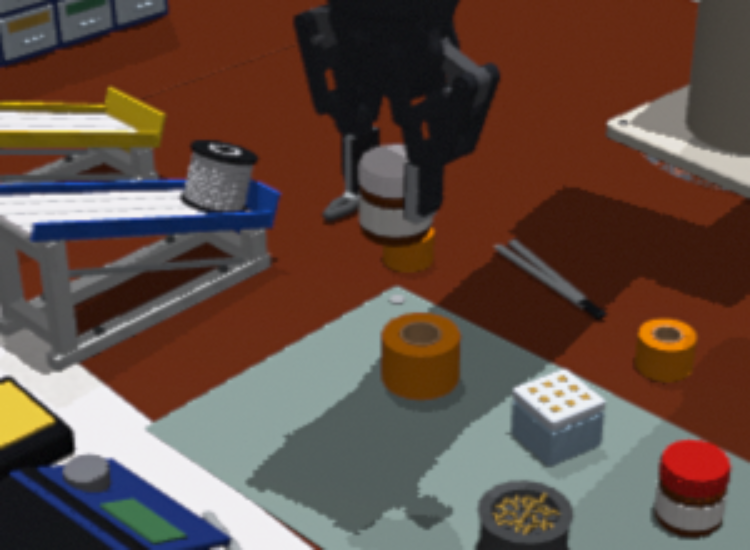

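```bash
python3 -c "
from h import *
cv2.imwrite('pics/t7.png',cv2.resize(optics.camera('top')['pixels'][95:275,370:580,::-1],None,fx=3.8,fy=3.3,interpolation=cv2.INTER_CUBIC))
t=optics.camera('top')
for s in (.027,.034): print(s,proj(t,deck('b',s,.046)))
c=optics.camera('scene')
for s in (.027,.034): print(s,proj(c,deck('b',s,.046)))
"
```

```text
0.027 (np.float64(436.4381807533447), np.float64(235.26032045583275))
0.034 (np.float64(436.3442711049567), np.float64(231.10561913330554))
0.027 (np.float64(270.232684809218), np.float64(190.06560238347947))
0.034 (np.float64(267.57871732036597), np.float64(190.07701019956392))
```

View pics/t7.png

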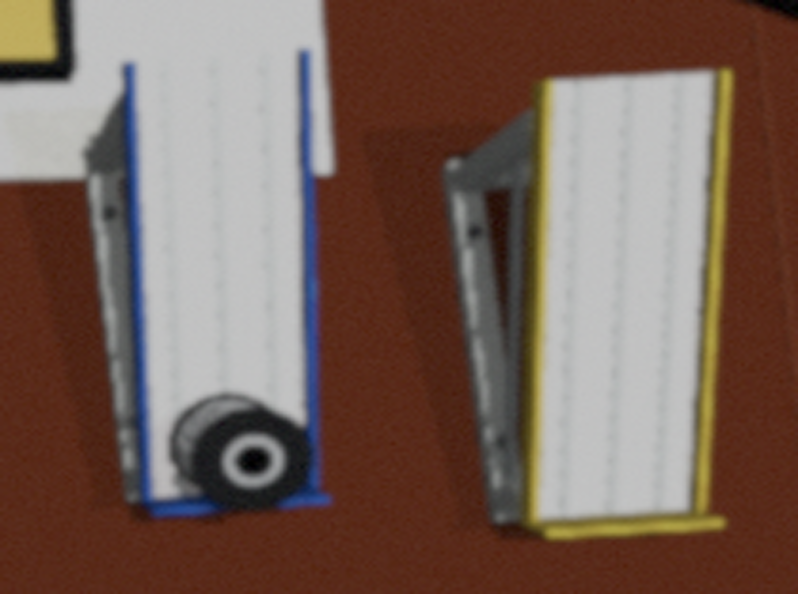

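The reel's hub in the top view maps to s≈28 mm along the deck. Touching the lip would be 27 mm, so it is seated within calibration error. I carry the jar in behind it.

apply_moves:
  plan: [0.008,-0.029,0.004,0,-0.034,0,0.016,-0.058,0.007,0,-0.068,0,0.024,-0.087,0.011,0,-0.102,0,0.032,-0.116,0.014,0,-0.136,0,0.04,-0.145,0.018,0,-0.17,0,0.047,-0.174,0.022,0,-0.203,0,0.055,-0.203,0.025,0,-0.237,0,0.063,-0.232,0.029,0,-0.271,0,0.071,-0.261,0.033,0,-0.305,0,0.079,-0.29,0.036,0.001,-0.339,-0.004,0.079,-0.29,0.036,0.001,-0.339,-0.004,0.079,-0.29,0.036,0.001,-0.339,-0.004]

```text
clock: 12.38
eef_pos: [0.5074, -0.1565, 0.1586]
tool_rot: [-0.029, 0.985, 0.006, 0.169]
ft_force: [-0.4, 0.6, -0.5]
grip_width: 0.0407
```

```bash
python3 -c "
from h import *
go(deck('b',.083,.04),Rt(.0634,T20))"
```

```text
t 12.38 at [ 0.5074 -0.1565  0.1586] j [-0.38  0.13 -0.39  0.74  0.14 -0.42] F [-0.4  0.6 -0.5] w 0.0407
  row: [-0.004, 0.0015, 0.0572] [-0.0, -0.009, -0.004] | rows>= 1.4
```

apply_moves:
  plan: [-0.004,0.001,0.01,0,-0.009,-0.004,-0.004,0.001,0.025,0,-0.009,-0.004,-0.004,0.001,0.04,0,-0.009,-0.004,-0.004,0.001,0.05,0,-0.009,-0.004,-0.004,0.001,0.057,0,-0.009,-0.004,-0.004,0.001,0.057,0,-0.009,-0.004,-0.004,0.001,0.057,0,-0.009,-0.004]

```text
clock: 12.97
eef_pos: [0.5326, -0.1523, 0.108]
tool_rot: [-0.034, 0.984, 0.005, 0.175]
ft_force: [-0.0, 0.5, -0.4]
grip_width: 0.0402
```

```bash
python3 -c "
from h import *
go(deck('b',.083,.0205),Rt(.0634,T20))
cv2.imwrite('pics/s8.png',cv2.resize(optics.camera('scene')['pixels'][150:270,170:320,::-1],None,fx=5,fy=5,interpolation=cv2.INTER_CUBIC))"
```

```text
t 12.97 at [ 0.5326 -0.1523  0.108 ] j [-0.36  0.22 -0.43  0.59  0.14 -0.4 ] F [-0.   0.5 -0.4] w 0.0402
  row: [0.0032, -0.0011, 0.0205] [0.0, 0.003, 0.005] | rows>= 0.5
```

View pics/s8.png

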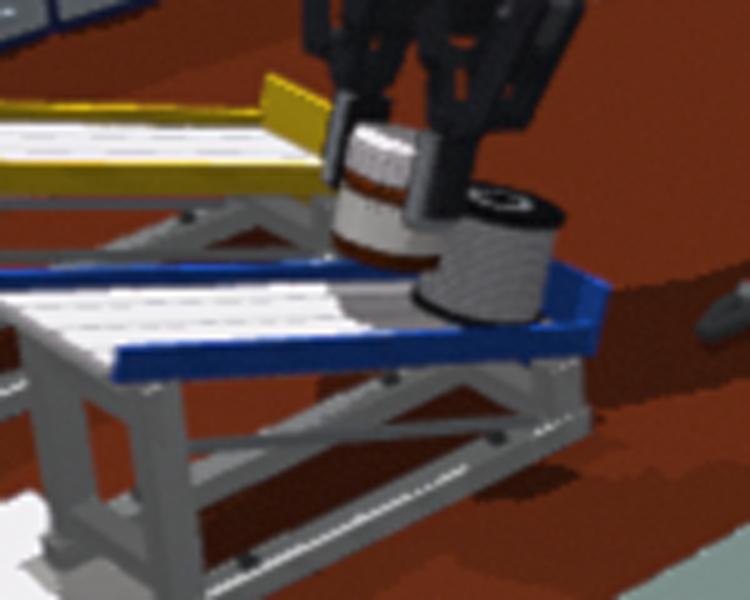

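The jar is just above the deck behind the reel with a small gap. I lower it.

apply_moves:
  plan: [0.001,-0.001,0.005,0,0,0.005,0.001,-0.001,0.01,0,0,0.005,0.001,-0.001,0.014,0,0,0.005,0.001,-0.001,0.017,0,0,0.005,0.001,-0.001,0.019,0,0,0.005,0.001,-0.001,0.02,0,0,0.005,0.001,-0.001,0.02,0,0,0.005,0.001,-0.001,0.02,0,0,0.005]

```text
clock: 13.68
eef_pos: [0.5388, -0.1538, 0.0895]
tool_rot: [-0.031, 0.984, 0.005, 0.176]
ft_force: [0.8, 0.2, -1.3]
grip_width: 0.0407
```

```bash
python3 -c "
from h import *
go(deck('b',.083,.0193),Rt(.0634,T20))
cv2.imwrite('pics/s9.png',cv2.resize(optics.camera('scene')['pixels'][150:270,170:320,::-1],None,fx=5,fy=5,interpolation=cv2.INTER_CUBIC))"
```

```text
t 13.68 at [ 0.5388 -0.1538  0.0895] j [-0.35  0.26 -0.44  0.54  0.14 -0.39] F [ 0.8  0.2 -1.3] w 0.0407
  row: [0.0025, 0.0008, 0.0023] [-0.001, 0.004, -0.001] | rows>= 0.1
```

View pics/s9.png

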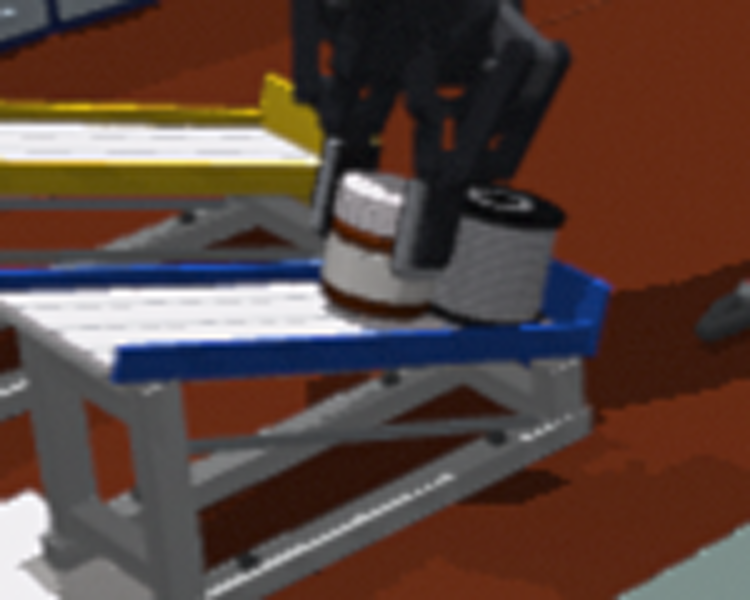

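apply_moves:
  plan: [0.001,0.001,0.001,0,0,0,0.001,0.001,0.002,0,0,0,0.001,0.001,0.003,0,0,0,0.001,0.001,0.003,0,0,0,0.001,0.001,0.003,0,0,0]

```text
clock: 14.15
eef_pos: [0.5387, -0.1527, 0.0862]
tool_rot: [-0.031, 0.984, 0.005, 0.175]
ft_force: [0.4, -0.4, -0.6]
grip_width: 0.0407
```

apply_moves:
  plan: [0,0,0,0,0,0,0,0,0,0,0,0,0,0,0,0,0,0,0,0,0,0,0,0,0,0,0,0,0,0,0,0,0,0,0,0]
  grip: 0.062

```text
clock: 14.65
eef_pos: [0.5388, -0.1528, 0.0864]
tool_rot: [-0.031, 0.984, 0.005, 0.176]
ft_force: [0.3, -0.1, 0.4]
grip_width: 0.0621
```

```bash
python3 -c "
from h import *
go(deck('b',.083,.0193),Rt(.0634,T20))
cv2.imwrite('pics/s10.png',cv2.resize(optics.camera('scene')['pixels'][150:270,170:320,::-1],None,fx=5,fy=5,interpolation=cv2.INTER_CUBIC))"
```

```text
t 14.65 at [ 0.5388 -0.1528  0.0864] j [-0.35  0.26 -0.45  0.53  0.14 -0.39] F [ 0.3 -0.1  0.4] w 0.0621
  row: [0.0015, -0.0003, -0.0007] [-0.001, 0.004, -0.001] | rows>= 0.0
```

View pics/s10.png

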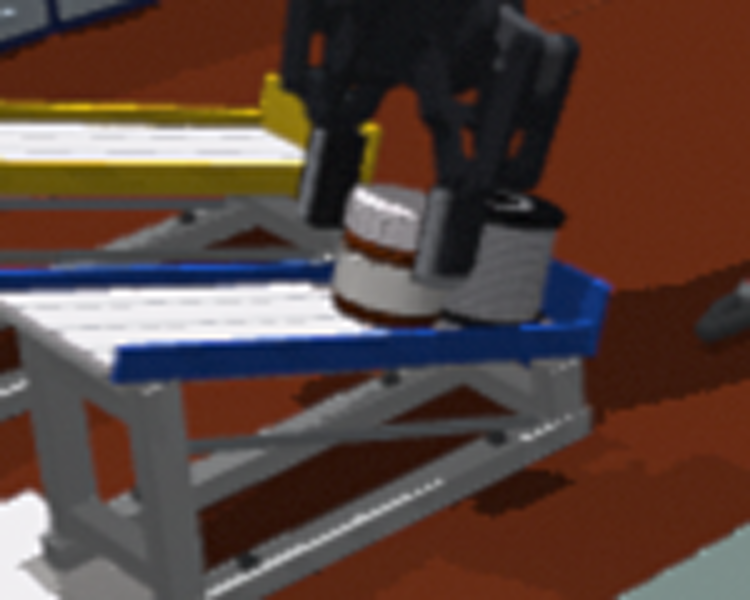

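The jar is down and has slid towards the reel. I open a little wider and withdraw.

apply_moves:
  plan: [0,0,0,0,0,0,0,0,-0.005,0,0,0,0,0,-0.015,0,0,0,0,0,-0.04,0,0,0,0,0,-0.07,0,0,0,0,0,-0.1,0,0,0,0,0,-0.115,0,0,0,0,0,-0.12,0,0,0]
  grip: 0.07

```text
clock: 15.37
eef_pos: [0.4984, -0.1561, 0.2036]
tool_rot: [-0.031, 0.983, 0.004, 0.179]
ft_force: [0.2, 0.4, -1.0]
grip_width: 0.07
```

```bash
python3 -c "
from h import *
go((.4843,.0743,.16),Rt(.05))
cv2.imwrite('pics/s11.png',cv2.resize(optics.camera('scene')['pixels'][150:270,170:320,::-1],None,fx=5,fy=5,interpolation=cv2.INTER_CUBIC))"
```

```text
t 15.37 at [ 0.4984 -0.1561  0.2036] j [-0.39  0.06 -0.35  0.83  0.15 -0.43] F [ 0.2  0.4 -1. ] w 0.07
  row: [0.0149, 0.231, 0.0401] [-0.001, 0.359, 0.012] | rows>= 5.6
```

View pics/s11.png

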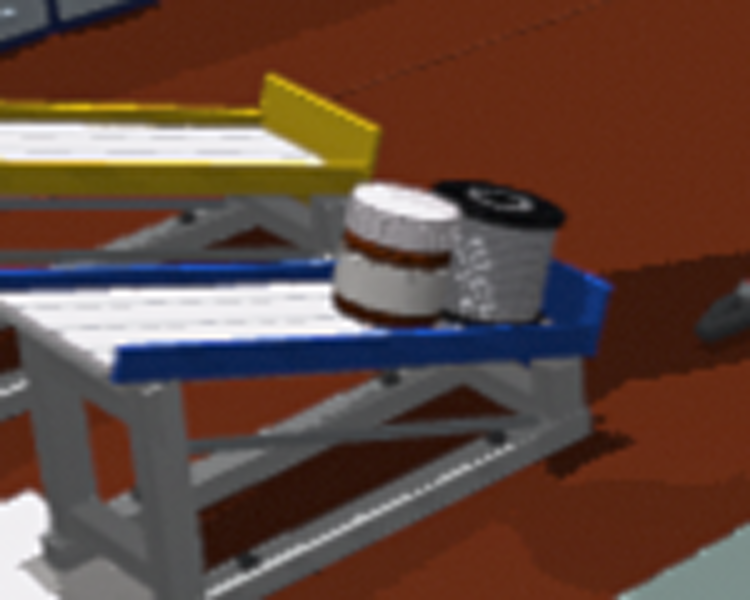

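The jar stands upright on the blue deck against the reel. Next is the tape roll.

apply_moves:
  plan: [0.002,0.026,0.004,0,0.04,0.001,0.003,0.051,0.009,0,0.08,0.003,0.005,0.077,0.013,0,0.12,0.004,0.007,0.103,0.018,0,0.16,0.005,0.008,0.128,0.022,0,0.2,0.007,0.01,0.154,0.027,0,0.24,0.008,0.012,0.18,0.031,0,0.28,0.009,0.013,0.205,0.036,0,0.32,0.011,0.015,0.231,0.04,-0.001,0.359,0.012,0.015,0.231,0.04,-0.001,0.359,0.012,0.015,0.231,0.04,-0.001,0.359,0.012,0.015,0.231,0.04,-0.001,0.359,0.012]
  grip: 0.085

```text
clock: 16.42
eef_pos: [0.4821, 0.075, 0.155]
tool_rot: [-0.026, 1.0, 0.001, -0.004]
ft_force: [-0.9, 0.0, -0.5]
grip_width: 0.0849
```

```bash
python3 -c "
from h import *
go((.4843,.0743,.010),Rt(.05))"
```

```text
t 16.42 at [0.4821 0.075  0.155 ] j [ 0.15  0.27 -0.16  1.15  0.    0.1 ] F [-0.9  0.  -0.5] w 0.0849
  row: [-0.0033, -0.0011, 0.145] [0.002, -0.008, 0.001] | rows>= 3.5
```

apply_moves:
  plan: [-0.003,-0.001,0.03,0.002,-0.008,0,-0.003,-0.001,0.06,0.002,-0.008,0,-0.003,-0.001,0.09,0.002,-0.008,0,-0.003,-0.001,0.12,0.002,-0.008,0,-0.003,-0.001,0.135,0.002,-0.008,0,-0.003,-0.001,0.144,0.002,-0.008,0,-0.003,-0.001,0.144,0.002,-0.008,0,-0.003,-0.001,0.144,0.002,-0.008,0]

```text
clock: 17.08
eef_pos: [0.485, 0.074, 0.0125]
tool_rot: [-0.025, 1.0, 0.0, 0.001]
ft_force: [-0.2, 0.2, 0.2]
grip_width: 0.0851
```

```bash
python3 -c "
from h import *
go((.4843,.0743,.010),Rt(.05))"
```

```text
t 17.08 at [0.485  0.074  0.0125] j [ 0.15  0.43 -0.35  0.78  0.    0.1 ] F [-0.2  0.2  0.2] w 0.0851
  row: [0.0007, 0.0003, 0.0025] [0.0, 0.002, -0.0] | rows>= 0.1
```

apply_moves:
  plan: [0,0,0,0,0,0,0,0,0,0,0,0,0,0,0,0,0,0,0,0,0,0,0,0,0,0,0,0,0,0,0,0,0,0,0,0,0,0,0,0,0,0,0,0,0,0,0,0]
  grip: 0.04

```text
clock: 17.75
eef_pos: [0.4864, 0.0748, 0.014]
tool_rot: [-0.025, 1.0, 0.0, 0.003]
ft_force: [-0.6, -0.3, 5.3]
grip_width: 0.0543
```

```bash
python3 -c "
from h import *
go((.4843,.0743,.010),Rt(.05))"
```

```text
t 17.75 at [0.4864 0.0748 0.014 ] j [ 0.15  0.43 -0.35  0.78 -0.    0.1 ] F [-0.6 -0.3  5.3] w 0.0543
  row: [0.0022, -0.0004, 0.004] [0.0, 0.006, 0.001] | rows>= 0.1
```

apply_moves:
  plan: [0,0,-0.01,0,0,0,0,0,-0.03,0,0,0,0,0,-0.06,0,0,0,0,0,-0.09,0,0,0,0,0,-0.12,0,0,0,0,0,-0.15,0,0,0,0,0,-0.18,0,0,0,0,0,-0.2,0,0,0,0,0,-0.21,0,0,0,0,0,-0.21,0,0,0]

```text
clock: 18.58
eef_pos: [0.4859, 0.0749, 0.2253]
tool_rot: [-0.026, 1.0, 0.001, 0.004]
ft_force: [-0.3, 0.2, -1.5]
grip_width: 0.0542
```

```bash
python3 -c "
from h import *
go(deck('y',.036,.12),Rt(.05,T20))
cv2.imwrite('pics/s12.png',cv2.resize(optics.camera('scene')['pixels'][100:350,180:480,::-1],None,fx=2.3,fy=2.3))
cv2.imwrite('pics/t12.png',cv2.resize(optics.camera('top')['pixels'][95:275,370:580,::-1],None,fx=3.8,fy=3.3,interpolation=cv2.INTER_CUBIC))"
```

```text
t 18.58 at [0.4859 0.0749 0.2253] j [ 0.15  0.22 -0.04  1.31  0.    0.1 ] F [-0.3  0.2 -1.5] w 0.0542
  row: [0.0624, -0.4058, 0.0592] [0.001, -0.341, 0.001] | rows>= 9.9
```

View pics/s12.png

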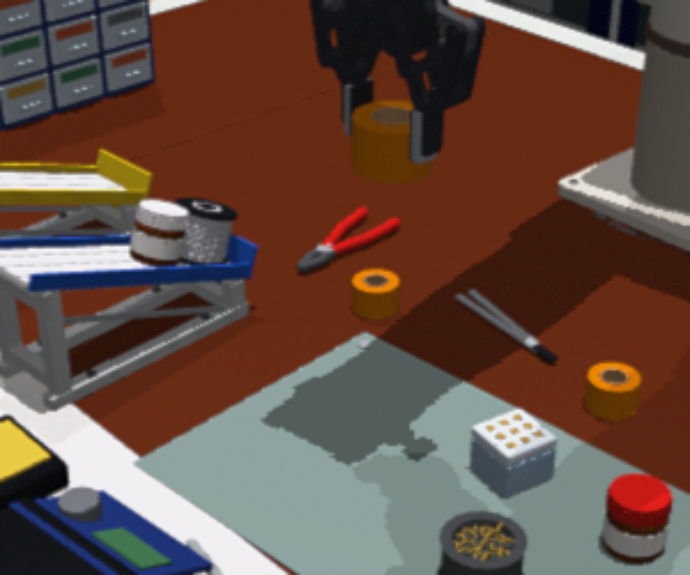

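View pics/t12.png

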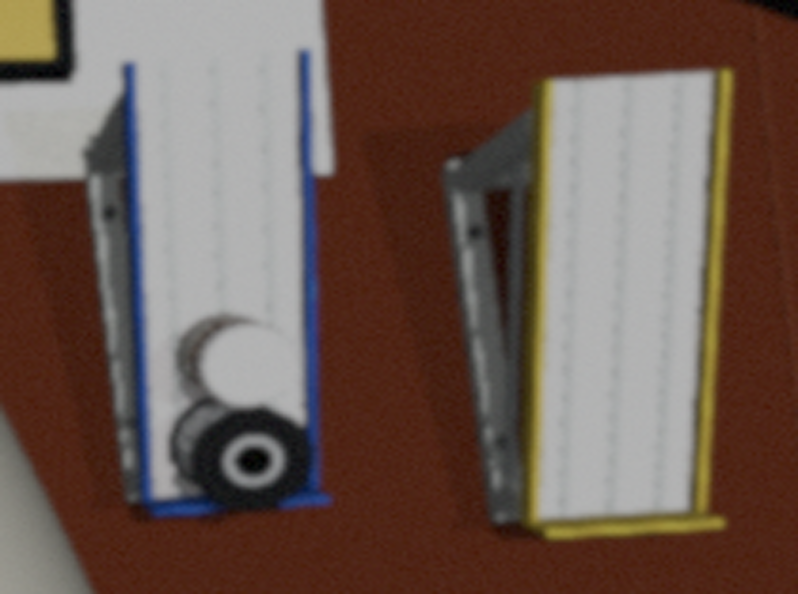

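The blue kit is seated, with the jar touching the reel in both views. The tape is held level, its base about 14 mm below the TCP. I carry it high over to the yellow rack.

apply_moves:
  plan: [0.006,-0.037,0.003,0,-0.031,0,0.011,-0.074,0.006,0,-0.062,0,0.017,-0.111,0.01,0,-0.093,0,0.023,-0.148,0.015,0,-0.124,0,0.028,-0.185,0.02,0,-0.155,0,0.034,-0.221,0.026,0,-0.186,0,0.04,-0.258,0.032,0,-0.217,0,0.045,-0.295,0.038,0,-0.248,0,0.051,-0.332,0.045,0,-0.279,0,0.057,-0.369,0.052,0,-0.31,0,0.062,-0.406,0.059,0.001,-0.341,0.001,0.062,-0.406,0.059,0.001,-0.341,0.001]

```text
clock: 19.68
eef_pos: [0.4396, -0.339, 0.1584]
tool_rot: [-0.02, 0.986, 0.004, 0.168]
ft_force: [0.5, 0.1, -1.5]
grip_width: 0.0542
```

apply_moves:
  plan: [0,0,0,0,0,0,0,0,0,0,0,0]

```text
clock: 19.85
eef_pos: [0.442, -0.3328, 0.1606]
tool_rot: [-0.024, 0.985, 0.006, 0.169]
ft_force: [0.7, -0.1, -1.0]
grip_width: 0.0544
```

```bash
python3 -c "
from h import *
go(deck('y',.036,.04),Rt(.05,T20))"
```

```text
t 19.85 at [ 0.442  -0.3328  0.1606] j [-0.78  0.22 -0.27  0.85  0.25 -0.8 ] F [ 0.7 -0.1 -1. ] w 0.0544
  row: [-0.0048, -0.001, 0.0767] [0.003, -0.009, -0.002] | rows>= 1.8
```

apply_moves:
  plan: [-0.002,-0.001,0.01,0.001,-0.004,0,-0.005,-0.001,0.03,0.003,-0.009,-0.002,-0.005,-0.001,0.05,0.003,-0.009,-0.002,-0.005,-0.001,0.067,0.003,-0.009,-0.002,-0.005,-0.001,0.077,0.003,-0.009,-0.002,-0.005,-0.001,0.077,0.003,-0.009,-0.002,-0.005,-0.001,0.077,0.003,-0.009,-0.002,-0.005,-0.001,0.077,0.003,-0.009,-0.002]

```text
clock: 20.52
eef_pos: [0.4745, -0.3332, 0.0929]
tool_rot: [-0.026, 0.984, 0.002, 0.175]
ft_force: [-1.3, -0.7, -0.4]
grip_width: 0.0543
```

```bash
python3 -c "
from h import *
go(deck('y',.035,.018),Rt(.05,T20))
cv2.imwrite('pics/s13.png',cv2.resize(optics.camera('scene')['pixels'][130:250,120:270,::-1],None,fx=5,fy=5,interpolation=cv2.INTER_CUBIC))
cv2.imwrite('pics/t13.png',cv2.resize(optics.camera('top')['pixels'][95:275,370:580,::-1],None,fx=3.8,fy=3.3,interpolation=cv2.INTER_CUBIC))"
```

```text
t 20.52 at [ 0.4745 -0.3332  0.0929] j [-0.74  0.33 -0.33  0.66  0.25 -0.76] F [-1.3 -0.7 -0.4] w 0.0543
  row: [0.0044, 0.0013, 0.0239] [-0.004, 0.004, 0.003] | rows>= 0.6
```

View pics/s13.png

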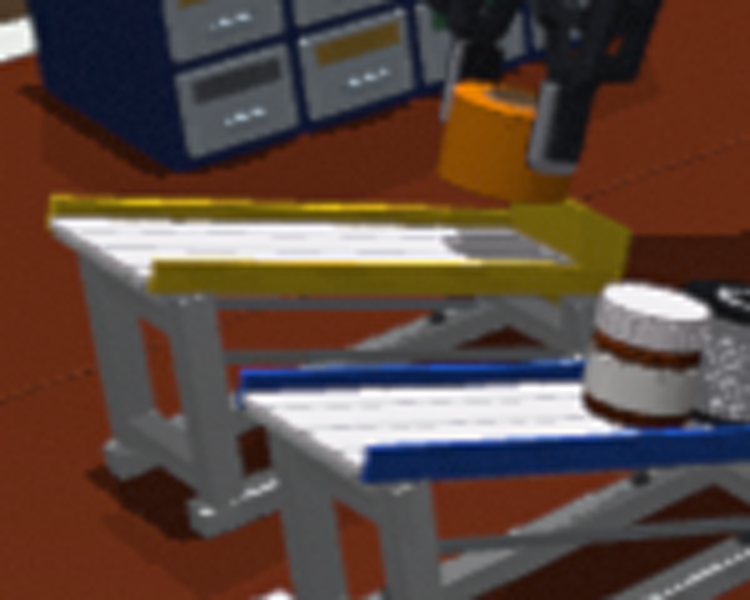

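View pics/t13.png

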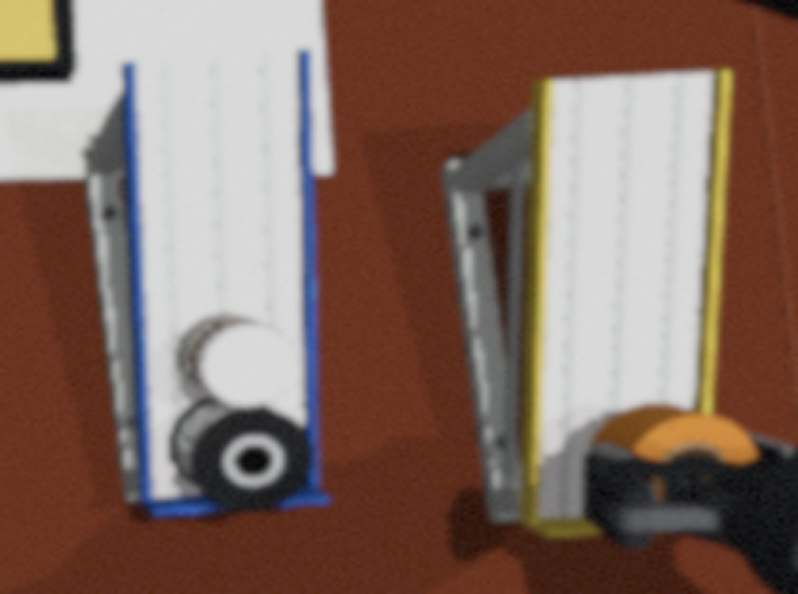

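The tape hangs parallel to the yellow deck, just behind the lip. I lower it in small steps.

apply_moves:
  plan: [0.003,0.001,0.006,0,0.002,0.002,0.003,0.001,0.012,0,0.002,0.002,0.003,0.001,0.016,0,0.002,0.002,0.003,0.001,0.019,0,0.002,0.002,0.003,0.001,0.021,0,0.002,0.002,0.003,0.001,0.021,0,0.002,0.002,0.003,0.001,0.021,0,0.002,0.002,0.003,0.001,0.021,0,0.002,0.002]

```text
clock: 21.28
eef_pos: [0.4784, -0.3325, 0.0713]
tool_rot: [-0.024, 0.984, 0.003, 0.174]
ft_force: [-0.5, -0.5, -0.3]
grip_width: 0.0542
```

```bash
python3 -c "
from h import *
go(deck('y',.035,.014),Rt(.05,T20))
cv2.imwrite('pics/s14.png',cv2.resize(optics.camera('scene')['pixels'][130:250,120:270,::-1],None,fx=5,fy=5,interpolation=cv2.INTER_CUBIC))"
```

```text
t 21.28 at [ 0.4784 -0.3325  0.0713] j [-0.73  0.36 -0.34  0.61  0.24 -0.75] F [-0.5 -0.5 -0.3] w 0.0542
  row: [0.0006, 0.0007, 0.0063] [-0.004, 0.001, -0.0] | rows>= 0.2
```

View pics/s14.png

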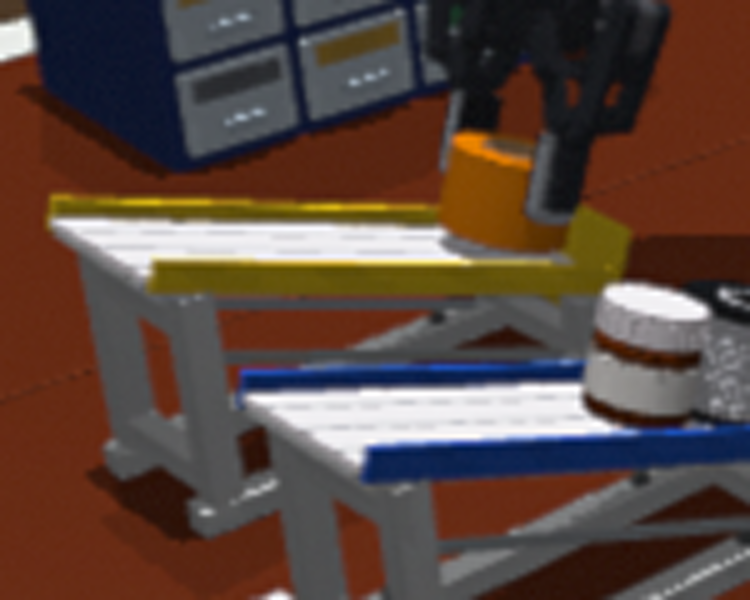

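Still about 5 mm up. I go on slowly, watching the force.

apply_moves:
  plan: [0,0.001,0.002,0,0,0,0,0.001,0.004,0,0,0,0,0.001,0.005,0,0,0,0,0.001,0.006,0,0,0,0,0.001,0.006,0,0,0,0,0.001,0.006,0,0,0]

```text
clock: 21.83
eef_pos: [0.4802, -0.3312, 0.0654]
tool_rot: [-0.024, 0.984, 0.003, 0.174]
ft_force: [0.5, 0.1, -1.4]
grip_width: 0.0544
```

```bash
python3 -c "
from h import *
go(deck('y',.035,.014),Rt(.05,T20))
cv2.imwrite('pics/s15.png',cv2.resize(optics.camera('scene')['pixels'][130:250,120:270,::-1],None,fx=5,fy=5,interpolation=cv2.INTER_CUBIC))"
```

```text
t 21.83 at [ 0.4802 -0.3312  0.0654] j [-0.73  0.37 -0.35  0.59  0.24 -0.75] F [ 0.5  0.1 -1.4] w 0.0544
  row: [0.0003, -0.0005, 0.0002] [-0.003, 0.001, -0.0] | rows>= 0.0
```

View pics/s15.png

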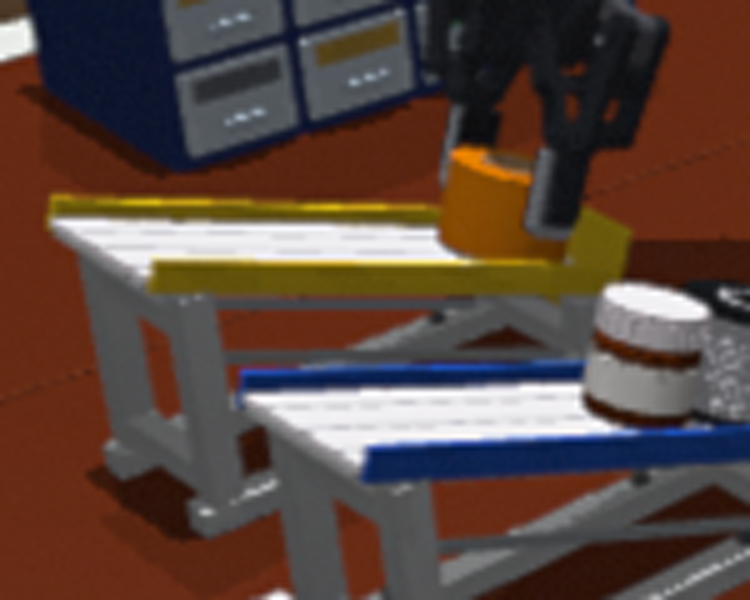

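apply_moves:
  plan: [0,0,0.001,0,0,0,0,0,0.001,0,0,0,0,0,0.001,0,0,0,0,0,0.001,0,0,0]

```text
clock: 22.22
eef_pos: [0.4806, -0.3313, 0.0646]
tool_rot: [-0.024, 0.984, 0.003, 0.174]
ft_force: [0.5, 0.1, -0.8]
grip_width: 0.0542
```

apply_moves:
  plan: [0,0,0,0,0,0,0,0,0,0,0,0,0,0,0,0,0,0,0,0,0,0,0,0,0,0,0,0,0,0,0,0,0,0,0,0]
  grip: 0.074

```text
clock: 22.72
eef_pos: [0.4807, -0.3313, 0.0647]
tool_rot: [-0.024, 0.984, 0.003, 0.174]
ft_force: [0.4, 0.4, 0.7]
grip_width: 0.074
```

apply_moves:
  plan: [0,0,-0.003,0,0,0,0,0,-0.01,0,0,0,0,0,-0.025,0,0,0,0,0,-0.05,0,0,0,0,0,-0.08,0,0,0,0,0,-0.11,0,0,0,0,0,-0.14,0,0,0,0,0,-0.15,0,0,0]

```text
clock: 23.38
eef_pos: [0.4298, -0.3351, 0.2111]
tool_rot: [-0.024, 0.984, -0.0, 0.177]
ft_force: [0.4, -0.4, 0.6]
grip_width: 0.0743
```

```bash
python3 -c "
from h import *
go((.4674,.1874,.19),Rt(-.165))
cv2.imwrite('pics/s16.png',cv2.resize(optics.camera('scene')['pixels'][130:250,120:270,::-1],None,fx=5,fy=5,interpolation=cv2.INTER_CUBIC))"
```

```text
t 23.38 at [ 0.4298 -0.3351  0.2111] j [-0.81  0.15 -0.22  0.95  0.26 -0.82] F [ 0.4 -0.4  0.6] w 0.0743
  row: [-0.0529, 0.5202, 0.0371] [0.029, 0.355, 0.212] | rows>= 12.6
```

View pics/s16.png

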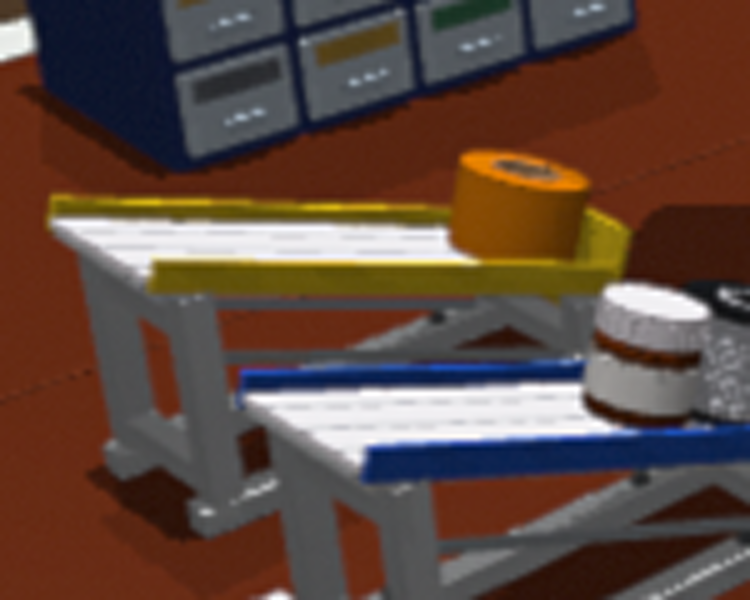

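The tape lies flat against the yellow lip. Last is the terminal box.

apply_moves:
  plan: [-0.004,0.04,0.001,0.002,0.027,0.016,-0.008,0.08,0.003,0.004,0.055,0.033,-0.012,0.12,0.005,0.007,0.082,0.049,-0.016,0.16,0.007,0.009,0.109,0.065,-0.02,0.2,0.01,0.011,0.137,0.082,-0.024,0.24,0.013,0.013,0.164,0.098,-0.028,0.28,0.016,0.016,0.191,0.114,-0.033,0.32,0.019,0.018,0.218,0.13,-0.037,0.36,0.022,0.02,0.246,0.147,-0.041,0.4,0.026,0.022,0.273,0.163,-0.045,0.44,0.03,0.025,0.3,0.179,-0.049,0.48,0.034,0.027,0.328,0.196]
  grip: 0.08

```text
clock: 24.43
eef_pos: [0.4627, 0.1511, 0.1877]
tool_rot: [0.074, 0.997, 0.002, 0.009]
ft_force: [0.7, -0.4, 0.2]
grip_width: 0.0802
```

```bash
python3 -c "
from h import *
go((.4674,.1874,.15),Rt(-.165))
t=optics.camera('top')
cv2.imwrite('pics/t16.png',cv2.resize(t['pixels'][95:275,370:580,::-1],None,fx=3.8,fy=3.3,interpolation=cv2.INTER_CUBIC))
for s in(.028,.034):print(proj(t,deck('y',s,.038)))"
```

```text
t 24.43 at [0.4627 0.1511 0.1877] j [ 0.32  0.22 -0.13  1.2  -0.    0.47] F [ 0.7 -0.4  0.2] w 0.0802
  row: [0.0014, 0.0364, 0.0379] [0.006, 0.018, 0.017] | rows>= 1.3
(np.float64(541.6985742289058), np.float64(240.05394023578233))
(np.float64(541.844345629205), np.float64(236.52196117978934))
```

View pics/t16.png

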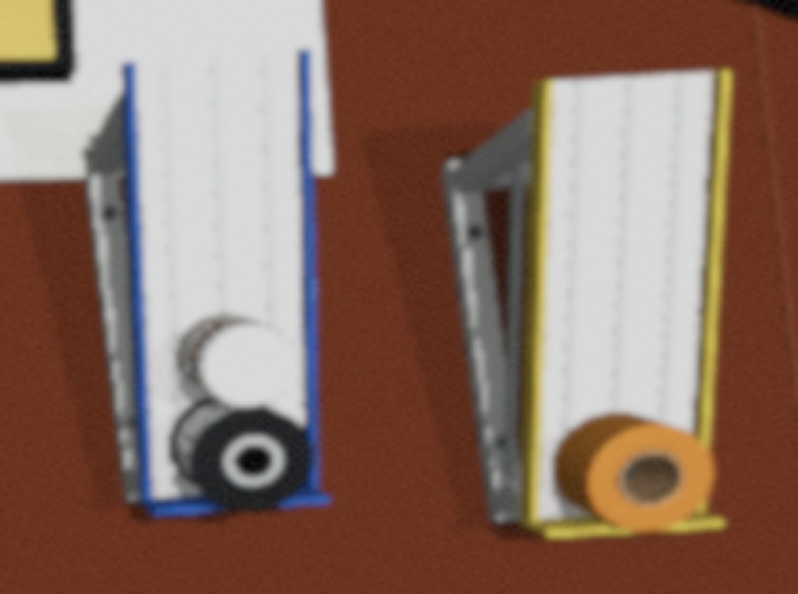

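The tape's top centre is at pixel (541.3,239.5), against (541.7,240.1) predicted for touching the lip. It is seated.

apply_moves:
  plan: [0.001,0.02,0.02,0.006,0.01,0.01,0.001,0.036,0.038,0.006,0.018,0.017,0.001,0.036,0.038,0.006,0.018,0.017,0.001,0.036,0.038,0.006,0.018,0.017,0.001,0.036,0.038,0.006,0.018,0.017]

```text
clock: 24.9
eef_pos: [0.4682, 0.1841, 0.1508]
tool_rot: [0.082, 0.997, -0.0, 0.001]
ft_force: [-0.2, -0.7, 0.7]
grip_width: 0.0803
```

```bash
python3 -c "
from h import *
go((.4674,.1874,.011),Rt(-.165))"
```

```text
t 24.9 at [0.4682 0.1841 0.1508] j [ 0.38  0.3  -0.14  1.14 -0.    0.54] F [-0.2 -0.7  0.7] w 0.0803
  row: [0.0016, 0.0032, 0.1398] [-0.0, 0.002, -0.0] | rows>= 3.4
```

apply_moves:
  plan: [0.001,0.003,0.03,0,0.002,0,0.001,0.003,0.06,0,0.002,0,0.001,0.003,0.09,0,0.002,0,0.001,0.003,0.115,0,0.002,0,0.001,0.003,0.13,0,0.002,0,0.001,0.003,0.14,0,0.002,0,0.001,0.003,0.14,0,0.002,0,0.001,0.003,0.14,0,0.002,0]

```text
clock: 25.57
eef_pos: [0.4691, 0.1874, 0.0119]
tool_rot: [0.083, 0.997, 0.0, 0.001]
ft_force: [-0.3, -0.2, -0.2]
grip_width: 0.0796
```

```bash
python3 -c "
from h import *
go((.4674,.1874,.011),Rt(-.165))
cv2.imwrite('pics/s17.png',cv2.resize(optics.camera('scene')['pixels'][200:350,330:530,::-1],None,fx=3.75,fy=3.75))"
```

```text
t 25.57 at [0.4691 0.1874 0.0119] j [ 0.38  0.46 -0.31  0.8   0.    0.55] F [-0.3 -0.2 -0.2] w 0.0796
  row: [0.0017, -0.0003, 0.0009] [0.001, 0.001, -0.001] | rows>= 0.0
```

View pics/s17.png

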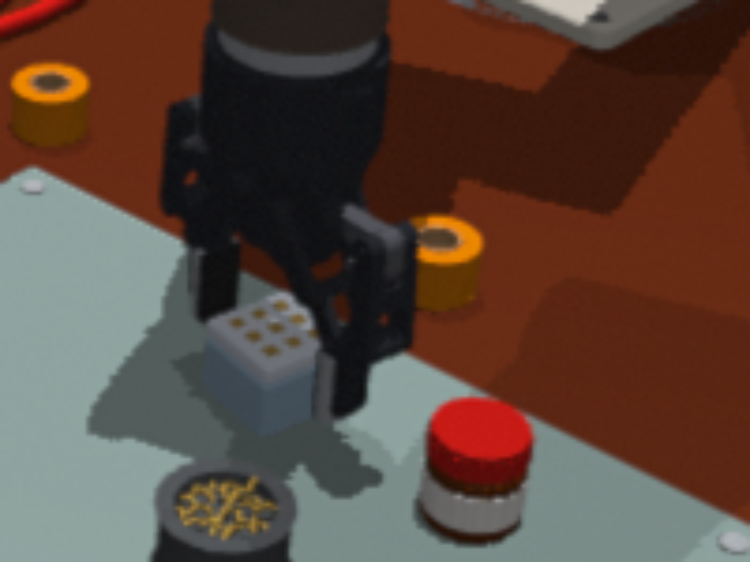

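The fingers stand square on either side of the terminal box. I close and lift.

apply_moves:
  plan: [0,0,0,0,0,0,0,0,0,0,0,0,0,0,0,0,0,0,0,0,0,0,0,0,0,0,0,0,0,0,0,0,0,0,0,0,0,0,0,0,0,0,0,0,0,0,0,0,0,0,0,0,0,0]
  grip: 0.03

```text
clock: 26.37
eef_pos: [0.4696, 0.1883, 0.0124]
tool_rot: [0.082, 0.997, 0.001, 0.002]
ft_force: [-0.7, -0.5, 6.6]
grip_width: 0.0432
```

```bash
python3 -c "
from h import *
go((.4674,.1874,.011),Rt(-.165))"
```

```text
t 26.37 at [0.4696 0.1883 0.0124] j [ 0.38  0.46 -0.31  0.8  -0.    0.55] F [-0.7 -0.5  6.6] w 0.0432
  row: [0.002, -0.0013, 0.0013] [0.002, 0.003, 0.0] | rows>= 0.1
```

apply_moves:
  plan: [0,0,-0.01,0,0,0,0,0,-0.03,0,0,0,0,0,-0.06,0,0,0,0,0,-0.09,0,0,0,0,0,-0.12,0,0,0,0,0,-0.15,0,0,0,0,0,-0.18,0,0,0,0,0,-0.2,0,0,0,0,0,-0.22,0,0,0,0,0,-0.22,0,0,0]

```text
clock: 27.2
eef_pos: [0.4702, 0.1886, 0.2362]
tool_rot: [0.082, 0.997, 0.002, 0.004]
ft_force: [1.1, -0.3, -0.2]
grip_width: 0.0433
```

```bash
python3 -c "
from h import *
go(deck('y',.09,.11),Rt(.05,T20))
cv2.imwrite('pics/s18.png',cv2.resize(optics.camera('scene')['pixels'][60:310,230:530,::-1],None,fx=2.4,fy=2.4))"
```

```text
t 27.2 at [0.4702 0.1886 0.2362] j [0.38 0.24 0.02 1.34 0.   0.55] F [ 1.1 -0.3 -0.2] w 0.0433
  row: [-0.113, -0.508, 0.0603] [-0.033, -0.34, -0.213] | rows>= 12.6
```

View pics/s18.png

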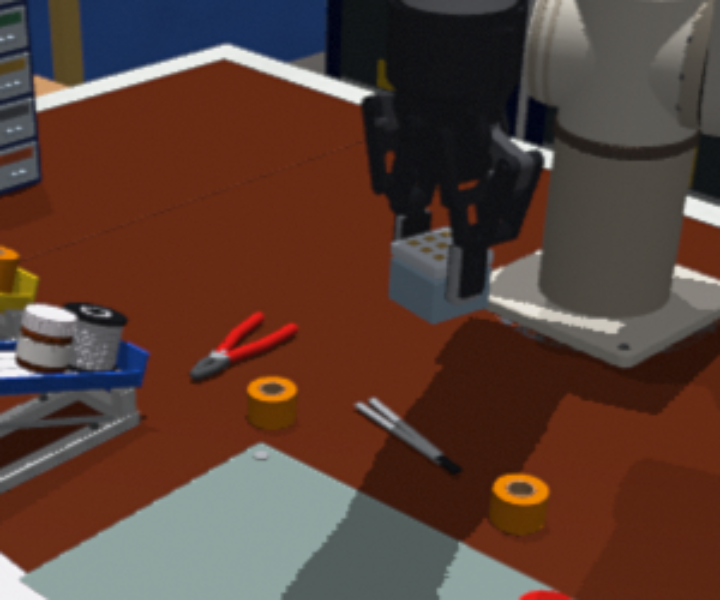

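The box is held level (opening 43.2 mm), its base about 12 mm below the TCP. I carry it to the yellow rack.

apply_moves:
  plan: [-0.008,-0.039,0.003,-0.002,-0.026,-0.016,-0.017,-0.078,0.006,-0.005,-0.052,-0.033,-0.026,-0.117,0.009,-0.007,-0.078,-0.049,-0.035,-0.156,0.012,-0.01,-0.105,-0.066,-0.043,-0.195,0.015,-0.012,-0.131,-0.082,-0.052,-0.234,0.019,-0.015,-0.157,-0.098,-0.061,-0.273,0.023,-0.018,-0.183,-0.115,-0.069,-0.312,0.028,-0.02,-0.209,-0.131,-0.078,-0.351,0.033,-0.023,-0.235,-0.147,-0.087,-0.391,0.039,-0.025,-0.262,-0.164,-0.096,-0.43,0.045,-0.028,-0.288,-0.18,-0.104,-0.469,0.052,-0.03,-0.314,-0.197]

```text
clock: 28.25
eef_pos: [0.4927, -0.2933, 0.1773]
tool_rot: [-0.017, 0.987, 0.003, 0.157]
ft_force: [0.9, 0.7, -0.9]
grip_width: 0.0432
```

```bash
python3 -c "
from h import *
go(deck('y',.088,.08),Rt(.05,T20))"
```

```text
t 28.25 at [ 0.4927 -0.2933  0.1773] j [-0.64  0.23 -0.2   0.89  0.19 -0.65] F [ 0.9  0.7 -0.9] w 0.0432
  row: [-0.0026, -0.0376, 0.0345] [-0.005, -0.034, -0.015] | rows>= 1.2
```

apply_moves:
  plan: [-0.002,-0.02,0.01,-0.003,-0.017,-0.008,-0.003,-0.038,0.02,-0.005,-0.034,-0.015,-0.003,-0.038,0.03,-0.005,-0.034,-0.015,-0.003,-0.038,0.034,-0.005,-0.034,-0.015,-0.003,-0.038,0.034,-0.005,-0.034,-0.015,-0.003,-0.038,0.034,-0.005,-0.034,-0.015,-0.003,-0.038,0.034,-0.005,-0.034,-0.015]

```text
clock: 28.83
eef_pos: [0.5089, -0.3282, 0.1479]
tool_rot: [-0.025, 0.984, 0.004, 0.174]
ft_force: [-0.3, 0.1, -0.6]
grip_width: 0.0431
```

```bash
python3 -c "
from h import *
go(deck('y',.086,.035),Rt(.05,T20))"
```

```text
t 28.83 at [ 0.5089 -0.3282  0.1479] j [-0.69  0.31 -0.19  0.81  0.23 -0.71] F [-0.3  0.1 -0.6] w 0.0431
  row: [0.0046, -0.002, 0.0468] [-0.001, 0.001, 0.001] | rows>= 1.1
```

apply_moves:
  plan: [0.003,-0.002,0.01,0,0,0,0.003,-0.002,0.02,0,0,0,0.003,-0.002,0.032,0,0,0,0.003,-0.002,0.042,0,0,0,0.003,-0.002,0.047,0,0,0,0.003,-0.002,0.047,0,0,0,0.003,-0.002,0.047,0,0,0]

```text
clock: 29.42
eef_pos: [0.5218, -0.3305, 0.1016]
tool_rot: [-0.024, 0.985, 0.004, 0.173]
ft_force: [-0.4, 0.6, -1.4]
grip_width: 0.0429
```

```bash
python3 -c "
from h import *
go(deck('y',.086,.014),Rt(.05,T20))
cv2.imwrite('pics/s19.png',cv2.resize(optics.camera('scene')['pixels'][130:250,120:270,::-1],None,fx=5,fy=5,interpolation=cv2.INTER_CUBIC))"
```

```text
t 29.42 at [ 0.5218 -0.3305  0.1016] j [-0.68  0.38 -0.22  0.71  0.23 -0.7 ] F [-0.4  0.6 -1.4] w 0.0429
  row: [0.0008, 0.0008, 0.02] [-0.0, -0.0, -0.0] | rows>= 0.5
```

View pics/s19.png

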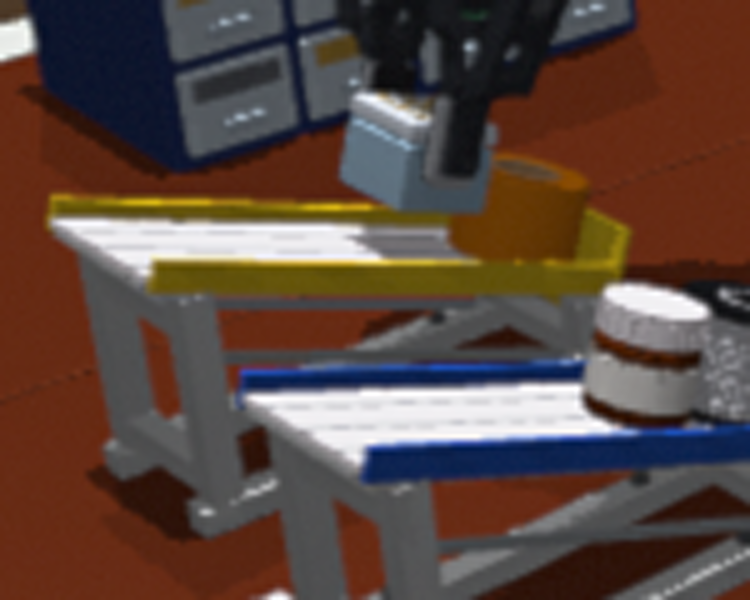

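The box is clear behind the tape, parallel to the deck. I lower it.

apply_moves:
  plan: [0,0.001,0.005,0,0,0,0,0.001,0.01,0,0,0,0,0.001,0.014,0,0,0,0,0.001,0.017,0,0,0,0,0.001,0.019,0,0,0,0,0.001,0.019,0,0,0,0,0.001,0.019,0,0,0]

```text
clock: 30.05
eef_pos: [0.5283, -0.3295, 0.0842]
tool_rot: [-0.024, 0.984, 0.004, 0.174]
ft_force: [0.3, 0.8, -0.2]
grip_width: 0.043
```

```bash
python3 -c "
from h import *
go(deck('y',.086,.0124),Rt(.05,T20))
cv2.imwrite('pics/s20.png',cv2.resize(optics.camera('scene')['pixels'][130:250,120:270,::-1],None,fx=5,fy=5,interpolation=cv2.INTER_CUBIC))"
```

```text
t 30.05 at [ 0.5283 -0.3295  0.0842] j [-0.67  0.41 -0.23  0.66  0.23 -0.69] F [ 0.3  0.8 -0.2] w 0.043
  row: [0.001, 0.0002, 0.003] [-0.001, 0.0, -0.001] | rows>= 0.1
```

View pics/s20.png

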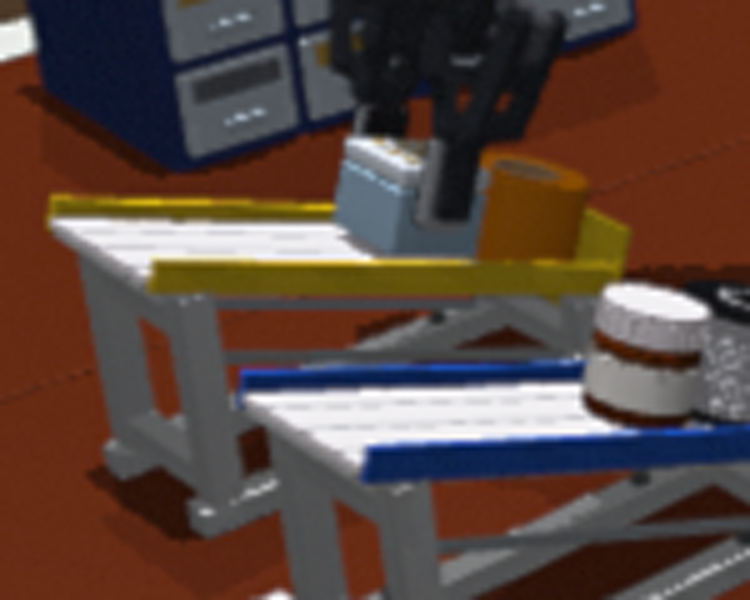

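apply_moves:
  plan: [0,0,0.001,0,0,0,0,0,0.002,0,0,0,0,0,0.003,0,0,0,0,0,0.003,0,0,0,0,0,0.003,0,0,0]

```text
clock: 30.52
eef_pos: [0.5293, -0.3295, 0.0816]
tool_rot: [-0.024, 0.984, 0.004, 0.174]
ft_force: [0.9, -0.9, -0.7]
grip_width: 0.043
```

apply_moves:
  plan: [0,0,0,0,0,0,0,0,0,0,0,0,0,0,0,0,0,0,0,0,0,0,0,0,0,0,0,0,0,0,0,0,0,0,0,0]
  grip: 0.064

```text
clock: 31.02
eef_pos: [0.5294, -0.3295, 0.0817]
tool_rot: [-0.024, 0.984, 0.004, 0.174]
ft_force: [-0.1, -0.6, 0.5]
grip_width: 0.0636
```

apply_moves:
  plan: [0,0,0,0,0,0,0,0,-0.003,0,0,0,0,0,-0.01,0,0,0,0,0,-0.025,0,0,0,0,0,-0.05,0,0,0,0,0,-0.08,0,0,0,0,0,-0.11,0,0,0,0,0,-0.13,0,0,0]
  grip: 0.07

```text
clock: 31.68
eef_pos: [0.4848, -0.3323, 0.2075]
tool_rot: [-0.024, 0.984, 0.003, 0.175]
ft_force: [1.4, -0.6, 0.4]
grip_width: 0.07
```

apply_moves:
  plan: [0.04,0.02,-0.01,0,0,0,0.08,0.05,-0.02,0,0,0,0.12,0.09,-0.03,0,0,0,0.14,0.13,-0.04,0,0,0,0.15,0.17,-0.04,0,0,0,0.15,0.2,-0.04,0,0,0,0.15,0.24,-0.04,0,0,0,0.15,0.28,-0.04,0,0,0,0.15,0.32,-0.04,0,0,0,0.15,0.34,-0.04,0,0,0,0.15,0.34,-0.04,0,0,0]

```text
clock: 32.6
eef_pos: [0.3128, 0.0084, 0.1905]
tool_rot: [-0.034, 0.984, 0.007, 0.175]
ft_force: [-0.0, -0.3, 1.0]
grip_width: 0.0702
```

```bash
python3 -c "
from h import *
o=sensors.get_obs(); print(o['clock'],o['eef_pos'])
c=optics.camera('scene');t=optics.camera('top')
cv2.imwrite('pics/s21.png',cv2.resize(c['pixels'][140:270,120:320,::-1],None,fx=4,fy=4,interpolation=cv2.INTER_CUBIC))
cv2.imwrite('pics/s21f.png',c['pixels'][:,:,::-1]);cv2.imwrite('pics/t21f.png',t['pixels'][:,:,::-1])
cv2.imwrite('pics/t21.png',cv2.resize(t['pixels'][95:275,370:580,::-1],None,fx=3.8,fy=3.3,interpolation=cv2.INTER_CUBIC))
for s in(.078,.080,.084):print(proj(t,deck('y',s,.038)))
for s in(.075,.08):print(proj(t,deck('b',s,.046)))"
```

```text
32.6 [0.31284133 0.00837074 0.19054025]
(np.float64(542.9287788109032), np.float64(210.24660622319107))
(np.float64(542.9787267308892), np.float64(209.03638935679194))
(np.float64(543.0787960461593), np.float64(206.61175239127078))
(np.float64(435.786552755572), np.float64(206.43133695292613))
(np.float64(435.71762737098254), np.float64(203.3819763022904))
```

View pics/s21.png

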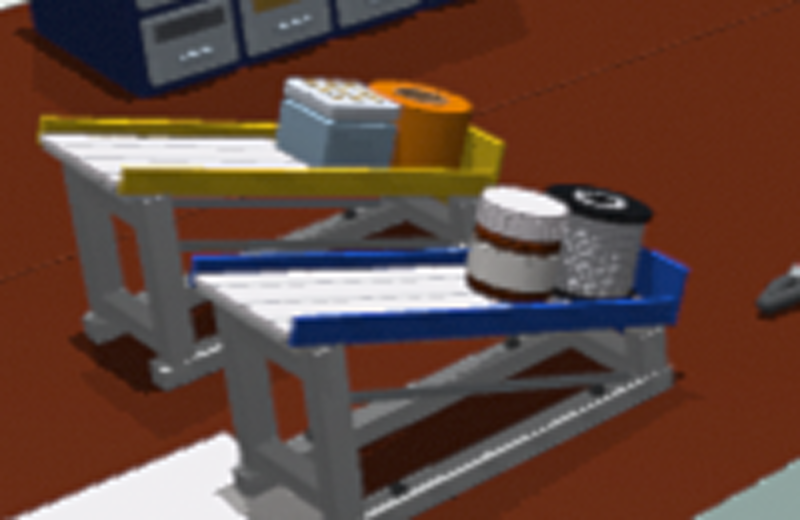

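View pics/t21.png

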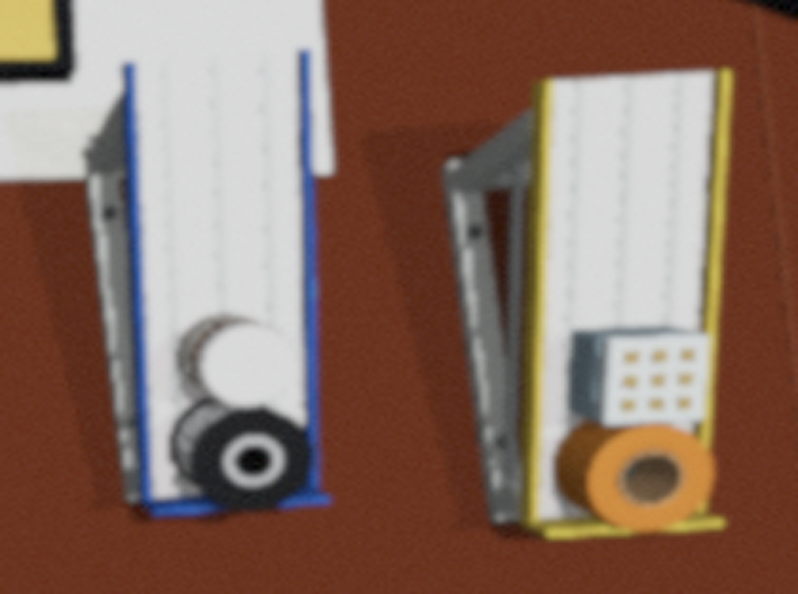

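View pics/t21f.png

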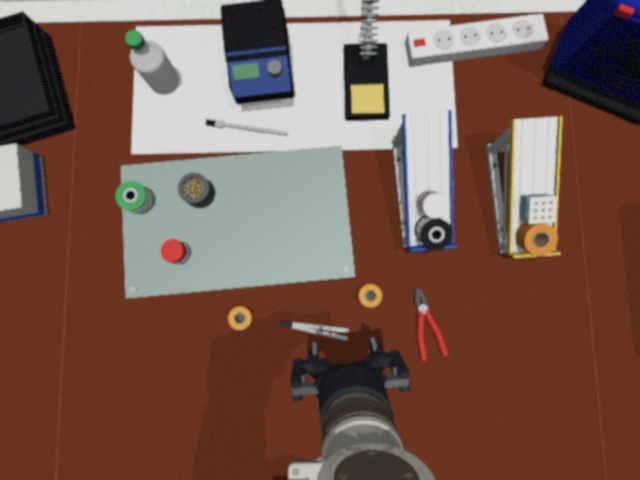

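Both kits stand in order and touching. The box's top centre is at (543.7,209.8), against (542.9,210.2) predicted, and the jar cap at (435,205.3), against (435.8,206.4) predicted. The green reel, red jar and tip cleaner are where they were, and the arm is clear.

```bash
python3 -c "
from workcell import bot
print(bot.job_done())"
```

```text
the job is handed in; nothing more can be done
None
```

Both kits are made up and the job was handed in at about 33 s of the 125 s allowed. Everything stayed upright throughout.

- **Blue rack:** the black-flanged reel is down against the lip, with the white-capped jar behind it.
- **Yellow rack:** the large amber tape roll is down against the lip, with the terminal box behind it.

**Final checks:** in the last top view all four sit about 1–2 mm up the slope from exact contact, which is within the roughly 2 mm calibration. Both camera views show them touching and standing flat on the deck. The green reel, red-capped jar and tip cleaner look to be at the same pixels as at the start. The arm was well clear of everything, and the highest wrist force I read was about 7 N.

No check failed or disagreed. The hand-in gives no verdict, and I took no picture after it.

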